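# Chock a rinsed tin on the sloping drain board

## Robot

A 7-joint arm with a two-finger parallel gripper is mounted at the origin on the work surface. World frame = base frame: x ahead of the robot, y to its left, z up, the work surface at z = 0. Lengths are in m, angles in rad, forces in N, time in s.
With the tool pointing down it reaches from about 0.425 to 0.875 m from the base axis. Payload 4.7 kg.
Tool frame: the origin (TCP) lies on the centre line of the jaws, within the pads' length; the fingertips stand 19 mm ahead of it and the grasp point (between the pads) is the TCP; x points along the fingers, z is the direction in which the jaws open and shut, and the axes are right-handed (so a half turn about x gives the same grasp; the last joint's range is limited). The gripper opens to 87 mm and grips with 3 to 60 N. Pads are 19 mm wide; open, the fingers measure 117 mm over their backs; the gripper's body (75 mm by 190 mm) begins 51 mm behind the grasp point.
Start: joints at [1.256, 0.321, -0.07, 1.45, 0.023, 1.371, -0.057], TCP at [0.21, -0.615, 0.21] pointing down, gripper open.
Joint ranges: [-2.86, 2.86], [-0.3, 2.09], [-1.38, 1.24], [0.06, 2.45], [-1.56, 4.7], [0.09, 2.05], [-2.69, 2.69]. Speed limits (rad/s): [2.57, 2.57, 3.14, 3.14, 3.14, 3.14, 3.14].

## Interface

Orientations are given as a rotation vector (axis times angle).
In Python, from bench import get_state, get_image, camera_info, close_job gives the robot as it stands.
- The arm moves only by the tool jog_arm, never from a script. Its argument "targets" is a list of rows, each a list of 7 numbers: the turn, a rotation vector about the tool's x, y, z in degrees, then the shift along the tool's x, y, z in cm, then the finger opening in cm, from 0 to 8.7. In form: [[wx, wy, wz, tx, ty, tz, jaw], ...]. A call has 1 to 10 rows; each row shifts and turns the commanded pose from where the row before left it, along the tool's axes as they then stand; what a row does not reach is not made up. A row lasts 1/8 s, in which the tool goes at most 62.5 mm and 10.7 degrees, less where a joint would pass 70% of its speed; a pose out of reach is approached as far as the arm can. A call is refused whole if a number of a shift passes 6.25 or a number of a turn 10.7, either way. A call with a gripper value outside its range is refused whole. The fingers move at their own pace and stop on an object; "squeeze" is the grip in N (left out, the last holds). Time passes only in rows, so rows that do not move let the fingers close. It gives the time, the measured TCP pose, the force and the opening at its end, in the units of the state.
- get_state(): the state, without advancing time (a new reading comes with each control period).
- get_image(name): name is "scene" or "top" or "wrist"; returns (picture, depth): 420x560x3 uint8, red, green, blue; 420x560 float32, m along the optical axis (not along the pixel's ray), 0 where there is no reading.
- camera_info(name): a dict with "intrinsics" (3x3 intrinsics, pixels), "world_from_camera" (4x4, takes a point from camera to world coordinates); the wrist camera has in their place "mount" (4x4, takes a point from camera to tool coordinates, whose origin is the TCP and whose axes are the tool frame's). Camera axes: x right, y up, looking along -z (the intrinsics and any distortion apply to the point x, -y, -z); pixel columns grow to the right and rows downward; lengths in m; the calibration is good to about 2 mm. A picture is of the moment at which its call begins: read the wrist's pose just before it. camera_info takes no time and is no camera call.
- close_job(): hands the job in, once; it reports no verdict.
The state is a dict: "time": time; "joint_positions": joint angles; "qd": joint speeds; "joint_torque": joint torques, N m; "position": TCP position; "tool_rot": TCP orientation; "ft_force": force on the tool from outside, world axes, zero at the start; "torque": the same for the moment, N m; "grip_width": opening from 0.0 (shut) to 1.0 (fully open).
Only numpy, scipy, OpenCV 4.12 (cv2) and the standard library are available. Lean on these libraries where they do the work, as an engineer would, in place of code of your own. Each camera call takes 0.05 s, during which the arm holds its last target.

## Task

Put the rinsed tin to drip dry on the sloping drain board so that it cannot roll off: first lay the orange forked chock flat on the board with its cross bar centred on the blue line and its two prongs pointing uphill. Then take the tin from the wire rack, lower it on its side onto the board just uphill of the prongs, centred on them and square across the slope, and let go only when it rests against both prongs, so that it never drops or rolls freely. Leave the other things on the counter where they are.

Things in the scene. Friction and masses are not known exactly. Their poses are not given: they have to be found in the camera images.
- deck: sloping deck of the fixed drain board: aluminium plate with dark drain holes, 240 mm along the slope, 200 across, 6 mm rims on its two sides. It slopes 0.12 rad down to an open edge near the robot with a drip pan below (80 mm long, 28 high). Origin: centre of its upper face, 46 mm above the counter; x uphill along the face, y across, z square out of it. Place and turn vary
- line (a point): middle of the 20 mm wide blue line painted across the deck, on its upper face (x = -70 mm in the deck's frame); the line runs along the deck's y
- chock: loose orange U-shaped chock, 0.3 kg: cross bar 20 mm (x) by 108 (y) by 34 high, and two prongs 24 mm wide at y = +42 and -42 mm, 23 high, whose ends ramp down to x = 70 mm. Take it by the middle of the bar, across its 20 mm. Origin: centre of the bar's underside; x along the prongs to their tips, z up. Starts flat on the counter, left or right of the board
- chock_tip (a point): point midway between the prong tips, on the chock's underside (x = 70 mm in its frame). The ramps are 22 mm long, 42 degrees, 3 mm high at the tips. A tin lying against both prongs has its axis at x = 81.5 mm, z = 28 mm in the chock's frame; 43 mm then stay free between tin and cross bar for a finger
- tin: loose closed tin with a red label and a white band round its middle, lying on its side: 56 mm diameter, 120 mm long, 0.25 to 0.5 kg; it rolls freely on the board. Origin: centre of the tin; x along its axis (either end is the same). It starts in the wire rack with its axis 40 mm above the counter, and is taken from above by its middle, across its diameter
- rack: fixed low wire rack, 110 mm long (x) and 46 mm wide, two bars under the tin; origin on the counter under its centre, x along the tin. It stands on the side of the board opposite to the chock, turned differently each time
- red_bottle: bystander: red squeeze bottle, 60 mm wide, 170 tall, stands behind the drain board
- yellow_bottle: bystander: yellow squeeze bottle, 60 mm wide, 170 tall, stands behind the drain board
- bowl: bystander: white bowl, 100 mm wide, 50 tall
- shaker: bystander: metal shaker, 48 mm wide, 80 tall
- pan_lid: bystander: flat dark steel pan lid 130 x 140 mm with a handle loop, 30 high
- spoon: bystander: serving spoon, 200 mm long, lying flat
- glove_box: bystander: blue carton 120 x 220 x 70 mm
Not all that is in view belongs to the job. Leave any purple or turquoise look-alike of the tin alone.

How it is judged:
By the outcome, as a careful person would: the job done as asked, in the order asked, and still so for the second after the job is handed in, with the robot touching nothing.
It also fails if it takes over 61 s, if anything falls off the work surface, if the arm or the gripper's body presses on something with over 40 N, if the wrist force passes 120 N, or if a joint passes its speed limit or range.

## Working session

There is one attempt and no reset: what is moved stays moved. The work goes in short steps, Python scripts to look and compute and a tool call to move; the robot and the scene stay as the last step left them, time stands still between calls to the robot, and variables do not carry over. Pictures are saved under pics/ and viewed, and the job is handed in when it is done.

Besides the shell and the picture viewer there is one more tool, called as name([rows], argument=value, ...), one row to a line, values as JSON. jog_arm: Moves the arm, as the interface text tells. Its arguments: {"type":"object","properties":{"targets":{"type":"array"},"squeeze":{"type":"number"}},"required":["targets"]}

```bash
ls; mkdir -p pics; cat > h.py <<'E'
import numpy as np,cv2
from bench import *
from scipy.spatial.transform import Rotation as R
def save(n,im): cv2.imwrite('pics/'+n+'.png',im[...,::-1])
E
python3 - <<'E'
from h import *
s=get_state();print({k:np.round(v,3) for k,v in s.items()})
for n in ['scene','top','wrist']:
    im,d=get_image(n);save(n+'0',im);np.savez(''+n+'0.npz',im=im,d=d)
    print(n,camera_info(n))
E
```

```text
pics
{'time': np.float64(0.0), 'joint_positions': array([ 1.256,  0.322, -0.07 ,  1.452,  0.023,  1.371, -0.057]), 'qd': array([ 0.001,  0.003, -0.001,  0.   ,  0.001, -0.001, -0.   ]), 'joint_torque': array([-0.0000e+00, -4.9129e+01, -4.0400e-01, -3.1253e+01, -6.4000e-02,
        4.4000e-02,  0.0000e+00]), 'position': array([ 0.21 , -0.615,  0.209]), 'tool_rot': array([ 0.965,  1.349, -0.963]), 'ft_force': array([ 0.597, -0.56 ,  0.389]), 'torque': array([ 0.045,  0.023, -0.062]), 'grip_width': np.float64(0.996)}
scene {'intrinsics': array([[518.18421414,   0.        , 271.94915793],
       [  0.        , 518.18421414, 203.38800052],
       [  0.        ,   0.        ,   1.        ]]), 'world_from_camera': array([[ 0.79709305, -0.34483058,  0.49571619,  1.23498157],
       [ 0.603821  ,  0.46405306, -0.64811647, -0.98750963],
       [-0.00654823,  0.81593298,  0.57810941,  0.91128836],
       [ 0.        ,  0.        ,  0.        ,  1.        ]])}
top {'intrinsics': array([[536.65606442,   0.        , 286.90699519],
       [  0.        , 536.65606442, 215.78748322],
       [  0.        ,   0.        ,   1.        ]]), 'world_from_camera': array([[ 0.02714922,  0.98223719, -0.18566911,  0.20981506],
       [-0.99961786,  0.02570994, -0.01015558, -0.0225264 ],
       [-0.00520165,  0.18587388,  0.98255984,  1.64963141],
       [ 0.        ,  0.        ,  0.        ,  1.        ]])}
wrist {'intrinsics': array([[336.81879833,   0.        , 279.01813638],
       [  0.        , 336.81879833, 214.80551423],
       [  0.        ,   0.        ,   1.        ]]), 'mount': array([[ 4.04604531e-04,  2.40662349e-01, -9.70608814e-01,
        -1.75493652e-01],
       [ 1.76043172e-04,  9.70608861e-01,  2.40662434e-01,
         6.42695633e-02],
       [ 9.99999903e-01, -2.68242165e-04,  3.50345780e-04,
        -6.96803333e-04],
       [ 0.00000000e+00,  0.00000000e+00,  0.00000000e+00,
         1.00000000e+00]])}
```

View pics/scene0.png

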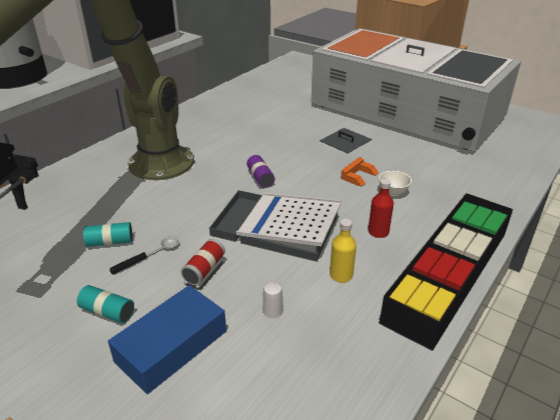

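View pics/top0.png

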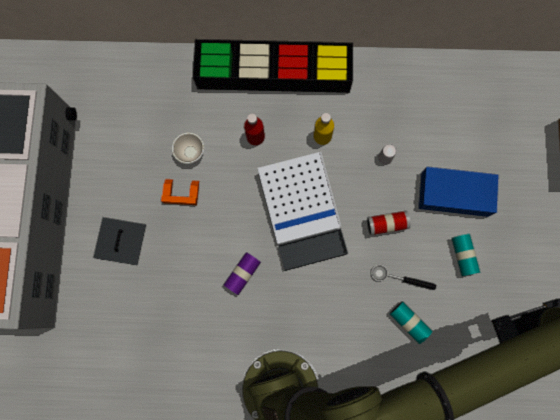

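View pics/wrist0.png

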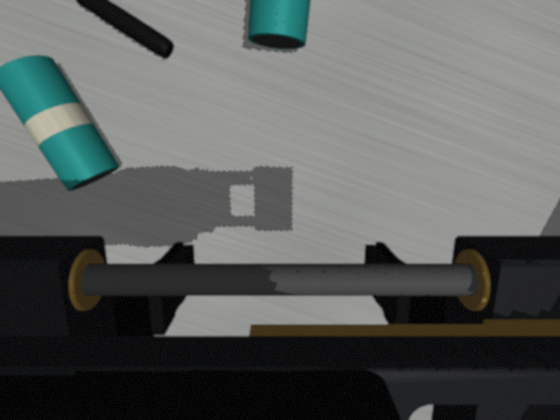

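The top view shows the chock at (181,192), the red tin in its rack at (388,223), and the board at about (303,205) with its blue line at (305,219). Tin candidates are red (388,223), purple (242,273), and turquoise (411,322) and (466,254). Only the red one has a red label with a white band and sits in the rack. I'll confirm it in a crop and measure.

```bash
cat >> h.py <<'E'
def ray(n,uv):
    c=camera_info(n);K=c['intrinsics'];T=c['world_from_camera']
    uv=np.atleast_2d(uv).astype(float)
    d=np.c_[(uv[:,0]-K[0,2])/K[0,0],-(uv[:,1]-K[1,2])/K[1,1],-np.ones(len(uv))]
    return T[:3,3],d@T[:3,:3].T
def onz(n,uv,z):
    o,d=ray(n,uv); return o+d*((z-o[2])/d[:,2])[:,None]
def proj(n,P):
    c=camera_info(n);K=c['intrinsics'];T=c['world_from_camera']
    p=(np.atleast_2d(P)-T[:3,3])@T[:3,:3]
    return np.c_[K[0,0]*p[:,0]/-p[:,2]+K[0,2],-K[1,1]*p[:,1]/-p[:,2]+K[1,2]]
def cloud(n,d):
    vs,us=np.indices(d.shape);o,r=ray(n,np.c_[us.ravel(),vs.ravel()])
    return (o+r*d.ravel()[:,None]).reshape(d.shape+(3,))
E
python3 - <<'E'
from h import *
for n in ['top','scene']:
    z=np.load(n+'0.npz');im=z['im'];d=z['d'];hsv=cv2.cvtColor(im,cv2.COLOR_RGB2HSV);P=cloud(n,d)
    H,S,V=[hsv[...,i].astype(int) for i in range(3)]
    def rep(name,m):
        k,l,st,c=cv2.connectedComponentsWithStats(m.astype(np.uint8))
        for i in range(1,k):
            if st[i,4]>60:
                q=P[l==i]; cnt=cv2.minAreaRect(np.argwhere(l==i)[:,::-1].astype(np.float32))
                print(n,name,st[i],c[i].round(1),'med',np.median(q,0).round(3),'zmin/max',np.percentile(q[:,2],[2,98]).round(3),np.round(cv2.boxPoints(cnt),1).tolist())
    rep('orange',(H>5)&(H<14)&(S>180)&(V>120))
    rep('blue',(H>100)&(H<120)&(S>150)&(V>60))
    rep('red',((H<4)|(H>174))&(S>150)&(V>70))
z=np.load('top0.npz');im=z['im']
a=cv2.resize(im[140:290,145:265],None,fx=3.3,fy=3.3,interpolation=cv2.INTER_CUBIC)
b=cv2.resize(im[140:290,250:430][:, :],None,fx=2.2,fy=3.3,interpolation=cv2.INTER_CUBIC)
save('crop1',np.hstack([a,b])[:600])
E
```

```text
top orange [161 180  38  24 445] [179.4 193.2] med [0.573 0.33  0.028] zmin/max [0.008 0.042] [[160.89999389648438, 200.89999389648438], [162.39999389648438, 178.60000610351562], [198.10000610351562, 181.0], [196.60000610351562, 203.3000030517578]]
top orange [  0 249  10  64 410] [  3.1 274. ] med [0.308 0.731 0.242] zmin/max [0.235 0.248] [[-0.0, 249.0], [9.0, 249.0], [9.0, 312.0], [0.0, 312.0]]
top blue [ 424  167   74   46 2770] [460.7 189.7] med [ 0.602 -0.527  0.071] zmin/max [0.063 0.079] [[421.8999938964844, 204.5], [426.1000061035156, 166.8000030517578], [500.0, 175.0], [495.79998779296875, 212.8000030517578]]
top blue [275 210  60  20 310] [304.7 219.2] med [ 0.505 -0.061  0.039] zmin/max [0.032 0.047] [[274.79998779296875, 224.1999969482422], [333.20001220703125, 209.10000610351562], [334.5, 214.10000610351562], [276.1000061035156, 229.1999969482422]]
top red [278  45  30  34 953] [292.5  61.5] med [ 1.002 -0.01   0.078] zmin/max [0.042 0.089] [[278.0, 45.0], [307.0, 45.0], [307.0, 78.0], [278.0, 78.0]]
top red [247 118  16  17 133] [256.3 127.9] med [0.763 0.09  0.117] zm
[... 1554 characters left out ...]
6999969482422]]
scene red [201 241  22  22 222] [213.4 249.3] med [ 0.509 -0.281  0.063] zmin/max [0.033 0.07 ] [[201.0, 248.0], [210.5, 237.8000030517578], [225.5, 251.8000030517578], [216.0, 262.0]]
scene red [ 412  247   63   43 1504] [443.4 267.7] med [ 1.003 -0.02   0.076] zmin/max [0.062 0.082] [[411.3999938964844, 269.70001220703125], [423.6000061035156, 241.6999969482422], [474.79998779296875, 264.1000061035156], [462.6000061035156, 292.1000061035156]]
scene red [187 255  23  23 250] [200.2 264. ] med [ 0.52  -0.341  0.063] zmin/max [0.034 0.07 ] [[187.0, 263.0], [196.8000030517578, 251.6999969482422], [212.89999389648438, 265.79998779296875], [203.10000610351562, 277.1000061035156]]
```

View pics/crop1.png

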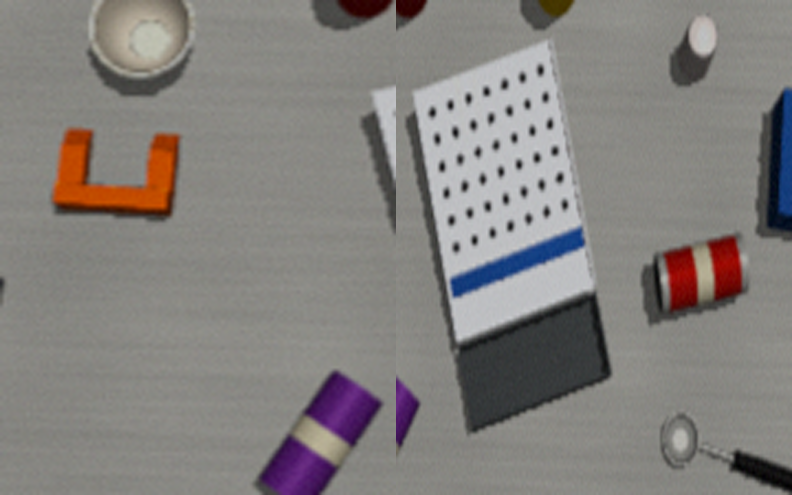

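The crop confirms the red tin with a white band in the wire rack at top (388,223). The chock's bar is near the robot and its prongs point away from it. Next I'll compute the poses.

```bash
python3 - <<'E'
from h import *
res={}
for n in ['top','scene']:
    z=np.load(n+'0.npz');im=z['im'];d=z['d'];hsv=cv2.cvtColor(im,cv2.COLOR_RGB2HSV);P=cloud(n,d)
    H,S,V=[hsv[...,i].astype(int) for i in range(3)]
    uv=np.indices(H.shape)[::-1]
    # line: pixels
    m=(H>100)&(H<120)&(S>120)&(V>50)
    k,l,st,c=cv2.connectedComponentsWithStats(m.astype(np.uint8))
    for i in range(1,k):
        if 100<st[i,4]<500 :
            q=np.argwhere(l==i)[:,::-1]; X=onz(n,q,.0376)
            mu=X[:,:2].mean(0);u,s,vt=np.linalg.svd(X[:,:2]-mu)
            v=vt[0]*np.sign(vt[0][1]); pr=(X[:,:2]-mu)@v
            print(n,'line',st[i,:5],mu.round(4),'yaw',np.degrees(np.arctan2(-v[0],v[1])).round(2),'ext',pr.min().round(3),pr.max().round(3))
    # tin: red pair + box
    m=((H<6)|(H>172))&(S>130)&(V>60)
    k,l,st,c=cv2.connectedComponentsWithStats(m.astype(np.uint8))
    cc=[]
    for i in range(1,k):
        q=np.median(P[l==i],0)
        if st[i,4]>60 and .4<q[0]<.6 and -.4<q[1]<-.2:
            cc.append(P[l==i])
    print(n,'red parts',[ (a.mean(0).round(4),a[:,2].max().round(3)) for a in cc])
    # chock
    m=(H>4)&(H<16)&(S>150)&(V>80)
    k,l,st,c=cv2.connectedComponentsWithStats(m.astype(np.uint8))
    for i in range(1,k):
        q=np.median(P[l==i],0)
        if st[i,4]>60 and q[1]<.5:
            b=onz(n,np.argwhere(l==i)[:,::-1],.0)
            print(n,'chock ext',P[l==i].min(0).round(3),P[l==i].max(0).round(3))
            hull=cv2.convexHull(np.argwhere(l==i)[:,::-1].astype(np.int32)); print(hull[:,0].tolist())
s=get_state();r=R.from_rotvec(s['tool_rot']).as_matrix();print(r.round(3))
E
```

```text
top line [275 209  60  21 342] [ 0.5055 -0.0604] yaw 16.45 ext -0.093 0.094
top red parts [(array([ 0.5035, -0.3444,  0.0636]), np.float64(0.08)), (array([ 0.4918, -0.2848,  0.0633]), np.float64(0.08))]
top chock ext [ 0.21  -0.023 -0.001] [0.63  0.386 1.65 ]
[[198, 188], [197, 198], [195, 203], [183, 203], [167, 202], [162, 201], [161, 200], [161, 197], [163, 185], [165, 180], [166, 179], [170, 179], [198, 181]]
scene line [252 197  28  36 200] [ 0.5046 -0.0612] yaw 16.38 ext -0.085 0.094
scene red parts [(array([ 0.5125, -0.2867,  0.0657]), np.float64(0.911)), (array([ 0.5207, -0.3431,  0.0617]), np.float64(0.911))]
scene chock ext [ 0.547 -0.988 -0.003] [1.235 0.403 0.911]
[[377, 173], [362, 185], [360, 185], [356, 184], [346, 180], [342, 178], [341, 177], [342, 170], [345, 167], [357, 158], [361, 158], [373, 165], [376, 169], [377, 171]]
[[-0.001  0.946  0.323]
 [ 0.001  0.323 -0.946]
 [-1.    -0.    -0.002]]
```

```bash
cat >> h.py <<'E'
def Rt(yaw,slope=0.):
    # tool x down (into plane), z along heading yaw (deg); slope: uphill tilt rad along heading
    c,s=np.cos(np.radians(yaw)),np.sin(np.radians(yaw))
    zt=np.array([c*np.cos(slope),s*np.cos(slope),np.sin(slope)])
    yt=np.array([-s,c,0]); xt=np.cross(yt,zt)
    return np.c_[xt,yt,zt]
def plan(p1,R1,p0=None,R0=None):
    s=get_state()
    if p0 is None: p0=s['position'];R0=R.from_rotvec(s['tool_rot']).as_matrix()
    rv=R.from_matrix(R0.T@R1).as_rotvec(degrees=True)
    print('turn deg',rv.round(2),'shift cm, tool axes now',(100*R0.T@(np.array(p1)-p0)).round(2),'in target axes',(100*R1.T@(np.array(p1)-p0)).round(2))
E
python3 - <<'E'
from h import *
print(onz('top',[[161,200],[196,203]],.01),onz('top',[[166,179],[198,181]],.01))
print(onz('top',[[178.5,198]],.025))
plan([.54,.25,.24],Rt(-3))
E
```

```text
[[0.55961877 0.38984855 0.01      ]
 [0.55288359 0.27964359 0.01      ]] [[0.62771706 0.37886255 0.01      ]
 [0.62383239 0.27749491 0.01      ]]
[[0.5641766  0.33215831 0.025     ]]
turn deg [-6.816e+01 -8.000e-02 -5.000e-02] shift cm, tool axes now [ -2.99  59.19 -71.18] in target axes [-3.09 88.09 28.46]
```

jog_arm([
  [-8,0,0,-1,6,0,8.7],
  [0,0,0,0,0,0,8.7],
])

```text
time: 0.4
position: [0.274, -0.5928, 0.2205]
tool_rot: [0.852, 1.395, -0.847]
ft_force: [-0.0, -0.6, 0.8]
grip_width: 1.002
```

```bash
python3 - <<'E'
from h import *
s=get_state();r=R.from_rotvec(s['tool_rot']).as_matrix();print(s['time'],s['position'],r.round(3))
E
```

```text
0.4 [ 0.27399701 -0.59281725  0.22047971] [[ 0.005  0.888  0.46 ]
 [ 0.001  0.46  -0.888]
 [-1.     0.005  0.001]]
```

```bash
cat >> h.py <<'E'
def rows(path,p,Rc,jaw):
    """path: list of (pos,R); prints rounded rows, tracking rounded result"""
    out=[]
    for q,R1 in path:
        rv=np.round(R.from_matrix(Rc.T@R1).as_rotvec(degrees=True),1)+0.
        sh=np.round(100*Rc.T@(np.array(q)-p),1)+0.
        out.append([*map(float,rv),*map(float,sh),jaw])
        p=p+Rc@sh/100; Rc=Rc@R.from_rotvec(rv,degrees=True).as_matrix()
    print(out,'end',p.round(4)); return p,Rc
def now():
    s=get_state();return np.array(s['position']),R.from_rotvec(s['tool_rot']).as_matrix()
E
python3 - <<'E'
from h import *
p,Rc=now()
a0=np.degrees(np.arctan2(p[1],p[0]));r0=np.hypot(*p[:2]);h0=np.degrees(np.arctan2(Rc[1,2],Rc[0,2]))
q=np.array([.55,.25,.24]);a1=np.degrees(np.arctan2(q[1],q[0]));r1=np.hypot(*q[:2])
N=17;path=[]
for i in range(1,N+1):
    t=i/N;a=np.radians(a0+(a1-a0)*t);r=r0+(r1-r0)*t
    path.append(([r*np.cos(a),r*np.sin(a),p[2]+(q[2]-p[2])*t],Rt(h0+(-3-h0)*t)))
rows(path,p,Rc,8.7);print(h0)
E
```

```text
[[-3.5, 0.1, -0.3, -0.1, 6.0, -0.3, 8.7], [-3.5, 0.0, 0.0, -0.1, 6.0, -0.5, 8.7], [-3.5, 0.0, 0.0, -0.1, 5.9, -0.6, 8.7], [-3.5, 0.0, 0.0, -0.1, 5.8, -0.9, 8.7], [-3.5, 0.0, 0.0, -0.2, 5.8, -1.0, 8.7], [-3.5, 0.0, 0.0, -0.1, 5.8, -1.2, 8.7], [-3.5, 0.0, 0.0, -0.1, 5.7, -1.3, 8.7], [-3.5, 0.0, 0.0, -0.1, 5.6, -1.6, 8.7], [-3.5, 0.0, 0.0, -0.1, 5.5, -1.7, 8.7], [-3.6, 0.0, 0.0, -0.1, 5.5, -1.8, 8.7], [-3.5, 0.0, 0.0, -0.1, 5.3, -2.0, 8.7], [-3.5, 0.0, 0.0, -0.2, 5.3, -2.2, 8.7], [-3.5, 0.0, 0.0, -0.1, 5.2, -2.3, 8.7], [-3.5, 0.0, 0.0, -0.1, 5.1, -2.5, 8.7], [-3.5, 0.0, 0.0, -0.1, 5.0, -2.6, 8.7], [-3.5, 0.0, 0.0, -0.1, 4.9, -2.8, 8.7], [-3.5, 0.0, 0.0, -0.1, 4.7, -2.9, 8.7]] end [0.5496 0.2497 0.2398]
-62.585655024299726
```

jog_arm([
  [-3.5,0,0,-0.1,6.0,-0.3,8.7],
  [-3.5,0,0,-0.1,6.0,-0.5,8.7],
  [-3.5,0,0,-0.1,5.9,-0.6,8.7],
  [-3.5,0,0,-0.1,5.8,-0.9,8.7],
  [-3.5,0,0,-0.2,5.8,-1.0,8.7],
  [-3.5,0,0,-0.1,5.8,-1.2,8.7],
  [-3.5,0,0,-0.1,5.7,-1.3,8.7],
  [-3.5,0,0,-0.1,5.6,-1.6,8.7],
  [-3.5,0,0,-0.1,5.5,-1.7,8.7],
])

```text
time: 1.52
position: [0.5942, -0.1956, 0.2296]
tool_rot: [0.432, 1.528, -0.432]
ft_force: [0.3, -0.1, 0.1]
grip_width: 0.997
```

```bash
python3 - <<'E'
from h import *
s=get_state();p,Rc=now();im,d=get_image('wrist');save('w1',im);np.savez('w1.npz',im=im,d=d,p=p,R=Rc);print(p,Rc.round(3),np.abs(s['qd']).max())
E
```

```text
[ 0.59416759 -0.19556918  0.2295582 ] [[-0.     0.524  0.852]
 [ 0.     0.852 -0.524]
 [-1.    -0.    -0.   ]] 0.4865925765767623
```

View pics/w1.png

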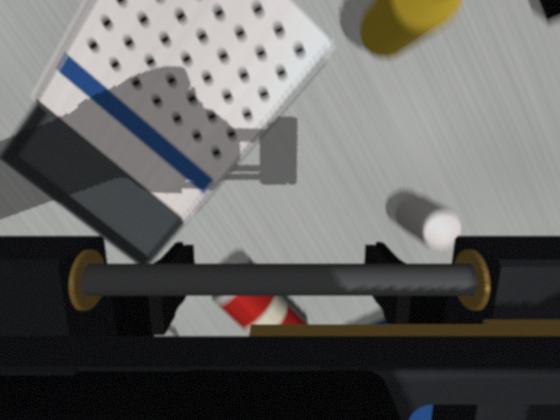

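jog_arm([
  [-3.6,0,0,-0.1,5.5,-1.8,8.7],
  [-3.5,0,0,-0.1,5.3,-2.0,8.7],
  [-3.5,0,0,-0.2,5.3,-2.2,8.7],
  [-3.5,0,0,-0.1,5.2,-2.3,8.7],
  [-3.5,0,0,-0.1,5.1,-2.5,8.7],
  [-3.5,0,0,-0.1,5.0,-2.6,8.7],
  [-3.5,0,0,-0.1,4.9,-2.8,8.7],
  [-3.5,0,0,-0.1,4.7,-2.9,8.7],
  [0,0,0,0,0,0,8.7],
  [0,0,0,0,0,0,8.7],
])

```text
time: 2.82
position: [0.5511, 0.2428, 0.2386]
tool_rot: [0.049, 1.57, -0.051]
ft_force: [0.7, -0.5, 0.5]
grip_width: 1.0
```

```bash
python3 - <<'E'
from h import *
s=get_state();p,Rc=now();im,d=get_image('wrist');save('w2',im);np.savez('w2.npz',im=im,d=d,p=p,R=Rc);print(p,Rc.round(3),np.abs(s['qd']).max())
E
```

```text
[0.55112578 0.24278058 0.23861627] [[ 0.     0.063  0.998]
 [-0.001  0.998 -0.063]
 [-1.    -0.001  0.   ]] 0.026185409388507806
```

View pics/w2.png

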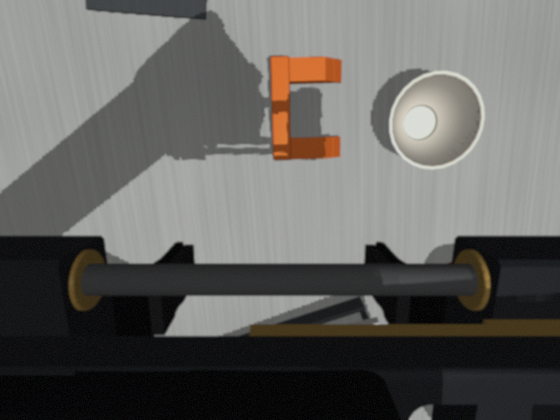

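```bash
cat >> h.py <<'E'
def wz(f,uv,z):
    w=np.load(f);c=camera_info('wrist');K=c['intrinsics'];M=c['mount']
    uv=np.atleast_2d(uv).astype(float)
    d=np.c_[(uv[:,0]-K[0,2])/K[0,0],-(uv[:,1]-K[1,2])/K[1,1],-np.ones(len(uv))]@M[:3,:3].T@w['R'].T
    o=w['p']+w['R']@M[:3,3]
    return o+d*((z-o[2])/d[:,2])[:,None]
E
python3 - <<'E'
from h import *
w=np.load('w2.npz');im=w['im']
c=cv2.resize(im[50:165,255:355],None,fx=5,fy=5,interpolation=cv2.INTER_NEAREST)
for i in range(0,100,10): cv2.putText(c,str(255+i),(i*5,8),0,.3,(0,0,255),1)
for i in range(0,115,10): cv2.putText(c,str(50+i),(0,i*5+8),0,.3,(0,0,255),1)
save('w2c',c)
E
```

```text
(no output)
```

View pics/w2c.png

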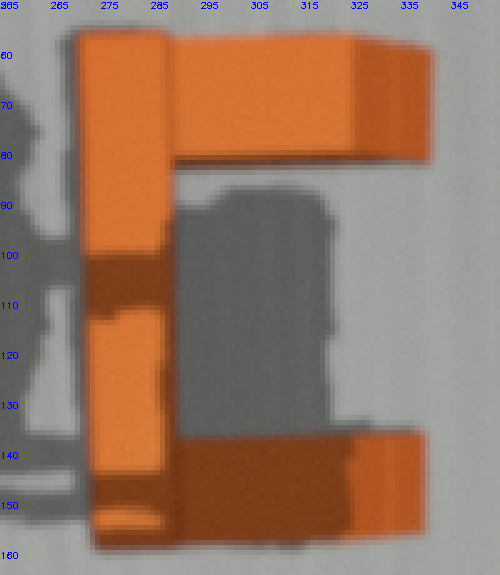

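```bash
python3 - <<'E'
from h import *
b=wz('w2.npz',[[270.8,56.4],[288.4,56.4],[273.4,155.5],[288.2,155.5]],.034)
t=wz('w2.npz',[[341.4,60],[341.4,82.6],[340.4,136.4],[340.2,158]],.002)
print(b.round(4));print(t.round(4))
print('bar c',b.mean(0),'tip c',t.mean(0),'len',np.linalg.norm(t.mean(0)-b.mean(0)))
dx=(t.mean(0)-b.mean(0));print('yaw',np.degrees(np.arctan2(dx[1],dx[0])))
for v in (b[0]-b[2],b[1]-b[3],t[0]-t[3]): print(np.linalg.norm(v),np.degrees(np.arctan2(-v[0],v[1])))
# check on top camera: predicted corners
y=np.radians(-4.5);e=np.array([np.cos(y),np.sin(y),0]);f=np.array([-e[1],e[0],0])
# check line with w1
print(wz('w1.npz',[[66,63],[206,184]],.0376))
E
```

```text
[[0.5501 0.3843 0.034 ]
 [0.5684 0.3831 0.034 ]
 [0.546  0.2825 0.034 ]
 [0.5625 0.2815 0.034 ]]
[[0.6292 0.3819 0.002 ]
 [0.6288 0.3579 0.002 ]
 [0.6265 0.2977 0.002 ]
 [0.6258 0.2723 0.002 ]]
bar c [0.55674704 0.33283891 0.034     ] tip c [0.62755461 0.327433   0.002     ] len 0.07789053488722358
yaw -4.365862559375933
0.1018675016311041 -2.314272248657578
0.10183827708324382 -3.347092771598921
0.10967994899517008 -1.808190498261033
[[ 0.478786    0.0311579   0.0376    ]
 [ 0.52953163 -0.14472922  0.0376    ]]
```

Wrist picture w2c shows the bar's top face at columns 271–288, rows 56–158, with the tips at column 341. That puts the chock's origin at about (0.557, 0.330) with a yaw of about −2.5°.

```bash
python3 - <<'E'
from h import *
plan([.557,.330,.026],Rt(-2.5))
E
```

```text
turn deg [-1.22 -0.    0.08] shift cm, tool axes now [21.24  8.86 -0.03] in target axes [21.25  8.83  0.16]
```

jog_arm([
  [-1.2,0,0,2,4.5,0,6],
  [0,0,0,4,4.3,0.1,6],
  [0,0,0,5,0,0,6],
  [0,0,0,4,0,0,6],
  [0,0,0,3,0,0,6],
  [0,0,0,0,0,0,6],
  [0,0,0,0,0,0,6],
])

```text
time: 3.75
position: [0.5577, 0.3311, 0.0601]
tool_rot: [0.034, 1.569, -0.033]
ft_force: [-0.5, 0.2, -0.5]
grip_width: 0.69
```

```bash
python3 - <<'E'
from h import *
plan([.557,.330,.026],Rt(-2.5))
E
```

```text
turn deg [ 0.02  0.08 -0.04] shift cm, tool axes now [ 3.41 -0.12 -0.07] in target axes [ 3.41 -0.12 -0.07]
```

jog_arm([
  [0,0,0,1.7,-0.1,0,6],
  [0,0,0,1.7,0,0,6],
  [0,0,0,0,0,0,6],
  [0,0,0,0,0,0,4],
  [0,0,0,0,0,0,2.5],
  [0,0,0,0,0,0,1],
  [0,0,0,0,0,0,1],
  [0,0,0,0,0,0,1],
  [0,0,0,0,0,0,1],
], squeeze=25)

```text
time: 4.88
position: [0.5562, 0.3307, 0.0249]
tool_rot: [0.032, 1.571, -0.032]
ft_force: [-0.1, -0.2, -0.1]
grip_width: 0.142
```

```bash
python3 - <<'E'
from h import *
plan([.557,.330,.026],Rt(-2.5))
im,d=get_image('wrist');save('w3',im)
E
```

```text
turn deg [0.14 0.   0.01] shift cm, tool axes now [-0.11 -0.07  0.08] in target axes [-0.11 -0.07  0.08]
```

View pics/w3.png

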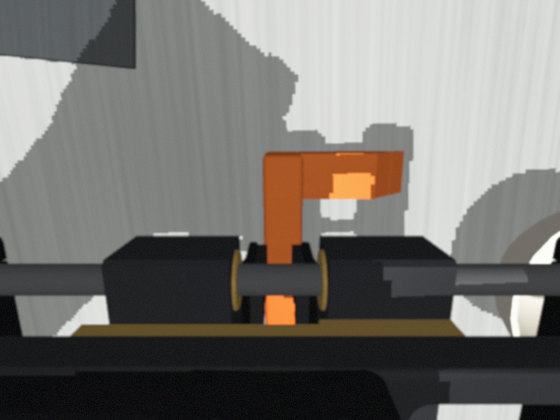

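jog_arm([
  [0,0,0,0,0,0,1],
  [0,0,0,0,0,0,1],
])

```text
time: 5.18
position: [0.5563, 0.3307, 0.0249]
tool_rot: [0.032, 1.571, -0.032]
ft_force: [0.8, -0.2, 0.3]
grip_width: 0.115
```

```bash
python3 - <<'E'
from h import *
p,Rc=now();im,d=get_image('wrist');np.savez('w3.npz',im=im,d=d,p=p,R=Rc);save('w3b',im[140:340,200:420])
print(p,get_state()['grip_width'])
q=wz('w3.npz',[[265,154],[301,154],[265,200],[301,200]],.034);print(q.round(4)); print(((q-p)@Rc).round(4))
im,d=get_image('scene');save('s3',cv2.resize(im[120:220,300:420],None,fx=5,fy=5))
E
```

```text
[0.55625454 0.33067191 0.02488911] 0.1140537426249575
[[0.5505 0.3858 0.034 ]
 [0.5681 0.3851 0.034 ]
 [0.5494 0.363  0.034 ]
 [0.5675 0.3623 0.034 ]]
[[-0.0091  0.0548 -0.008 ]
 [-0.0091  0.0548  0.0096]
 [-0.0091  0.032  -0.0082]
 [-0.0091  0.032   0.0099]]
```

View pics/s3.png

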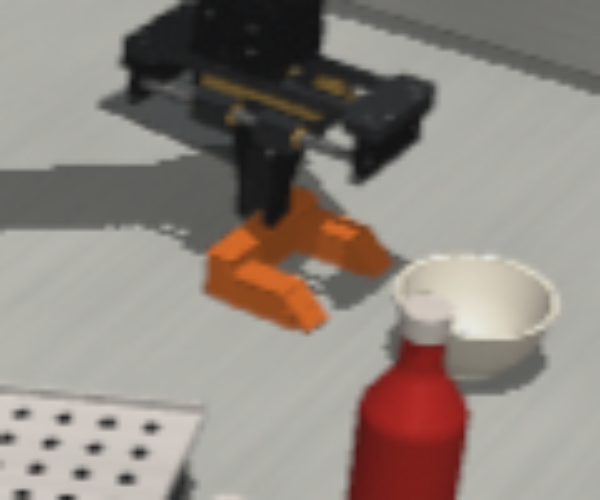

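jog_arm([
  [0,0,0,0,0,0,0],
  [0,0,0,0,0,0,0],
  [0,0,0,0,0,0,0],
])

```text
time: 5.65
position: [0.5562, 0.3307, 0.0249]
tool_rot: [0.032, 1.571, -0.032]
ft_force: [-0.2, -0.5, -0.1]
grip_width: 0.005
```

```bash
python3 - <<'E'
from h import *
p,Rc=now();im,d=get_image('wrist');np.savez('w4.npz',im=im,d=d,p=p,R=Rc);save('w4',cv2.resize(im[120:340,170:430],None,fx=3,fy=2.7))
print(p,get_state()['grip_width'])
E
```

```text
[0.55624575 0.33070026 0.02489066] 0.0027936382687449002
```

View pics/w4.png

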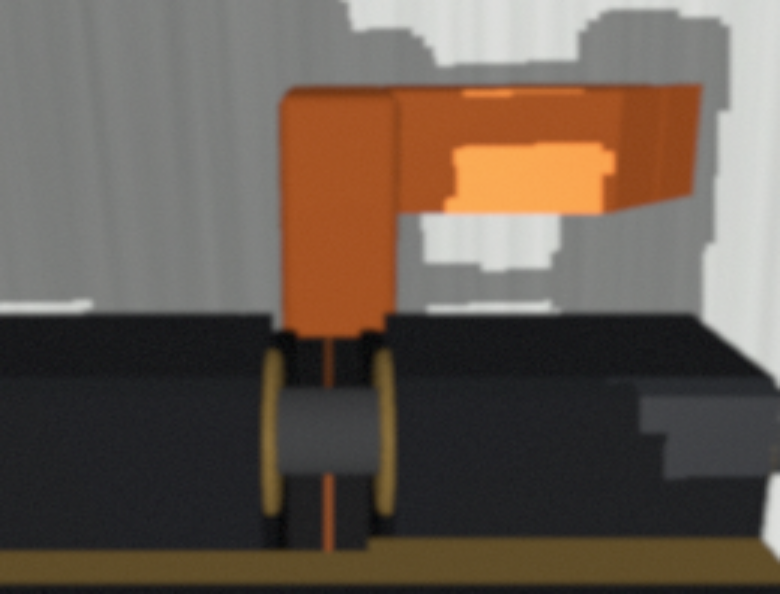

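```bash
python3 - <<'E'
from h import *
w=np.load('w4.npz');c=camera_info('wrist');K=c['intrinsics'];M=c['mount']
def pt(u,v):
    z=w['d'][v,u];q=np.array([(u-K[0,2])/K[0,0]*z,-(v-K[1,2])/K[1,1]*z,-z]);return w['p']+w['R']@(M[:3,:3]@q+M[:3,3])
for uv in [(200,150),(100,200),(450,140),(282,180),(282,220),(282,237),(272,250),(279,250),(290,250),(279,315),(360,160)]: print(uv,w['d'][uv[1],uv[0]],pt(*uv).round(4))
s=get_state();print(s['joint_positions'],s['position'])
im,d=get_image('scene');P=cloud('scene',d);save('s4',cv2.resize(im[120:190,330:390],None,fx=8,fy=8))
for uv in [(355,163),(354,160),(352,160),(350,172),(345,172)]: print(uv,P[uv[1],uv[0]].round(3))
im,d=get_image('top');save('t4',cv2.resize(im[130:230,130:240],None,fx=5,fy=5))
E
```

```text
(200, 150) 0.19791372 [ 0.5109  0.3876 -0.0008]
(100, 200) 0.20364156 [0.448  0.3605 0.0006]
(450, 140) 0.19370775 [0.6558 0.3874 0.0019]
(282, 180) 0.16674174 [0.5583 0.3728 0.0344]
(282, 220) 0.17213613 [0.5575 0.3522 0.0339]
(282, 237) 0.17329867 [0.5572 0.3435 0.0349]
(272, 250) 0.1631182 [0.5521 0.3407 0.0461]
(279, 250) 0.16861568 [0.5554 0.3386 0.0409]
(290, 250) 0.16177301 [0.5608 0.3408 0.0474]
(279, 315) 0.18536869 [0.5538 0.2982 0.0336]
(360, 160) 0.17443645 [0.5991 0.3801 0.0242]
[-0.04959266  0.56014568 -0.69186353  1.63183876  0.39169964  1.09280281
 -0.89060638] [0.55625712 0.33068906 0.02487725]
(355, 163) [0.564 0.339 0.036]
(354, 160) [0.563 0.333 0.049]
(352, 160) [0.563 0.319 0.056]
(350, 172) [0.57  0.299 0.023]
(345, 172) [0.563 0.278 0.031]
```

View pics/s4.png

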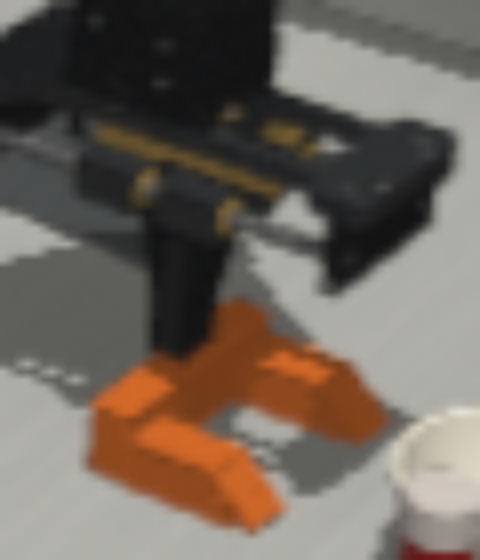

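View pics/t4.png

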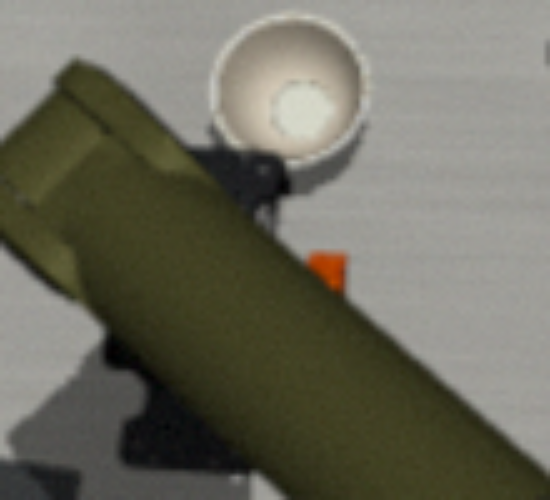

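The reading says shut (0.003), and w4 shows the fingers closed on nothing, with the orange bar running underneath them. I'll lift a little and measure where the fingertips really are.

jog_arm([
  [0,0,0,-2,0,0,0],
  [0,0,0,-3,0,0,0],
  [0,0,0,0,0,0,0],
  [0,0,0,0,0,0,0],
])

```text
time: 6.3
position: [0.5564, 0.3306, 0.0754]
tool_rot: [0.032, 1.57, -0.033]
ft_force: [-0.3, 0.2, -1.2]
grip_width: 0.007
```

```bash
python3 - <<'E'
from h import *
p,Rc=now();print(p)
im,d=get_image('scene');P=cloud('scene',d);np.savez('s5.npz',im=im,d=d);c=cv2.resize(im[100:200,320:400],None,fx=6,fy=6,interpolation=cv2.INTER_NEAREST)
for i in range(0,80,10): cv2.putText(c,str(320+i),(i*6,8),0,.3,(0,0,255),1)
for i in range(0,100,10): cv2.putText(c,str(100+i),(0,i*6+8),0,.3,(0,0,255),1)
save('s5',c)
print('proj TCP,tip',proj('scene',[p,p+Rc[:,0]*.019]))
E
```

```text
[0.55635449 0.3305962  0.07535896]
proj TCP,tip [[352.57184315 152.73818497]
 [352.08701409 157.83751812]]
```

View pics/s5.png

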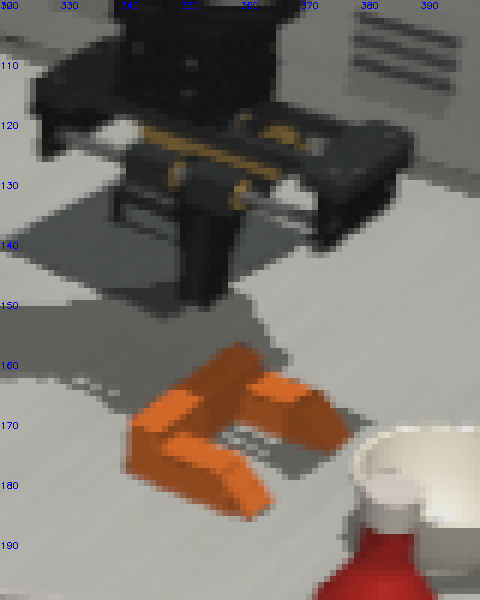

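```bash
python3 - <<'E'
from h import *
w=np.load('s5.npz');P=cloud('scene',w['d'])
for v in range(138,153): print(v,[P[v,u].round(3).tolist() for u in (351,353,355,357)])
w=np.load('w4.npz');d=w['d']
E
```

```text
138 [[0.55, 0.323, 0.13], [0.559, 0.32, 0.134], [0.564, 0.322, 0.135], [0.573, 0.318, 0.14]]
139 [[0.55, 0.324, 0.126], [0.555, 0.327, 0.126], [0.567, 0.317, 0.135], [0.57, 0.326, 0.132]]
140 [[0.55, 0.324, 0.122], [0.557, 0.324, 0.125], [0.568, 0.316, 0.132], [0.569, 0.329, 0.127]]
141 [[0.55, 0.324, 0.119], [0.556, 0.326, 0.12], [0.564, 0.324, 0.124], [0.568, 0.331, 0.122]]
142 [[0.551, 0.323, 0.116], [0.564, 0.311, 0.126], [0.567, 0.319, 0.123], [0.566, 0.334, 0.116]]
143 [[0.555, 0.316, 0.117], [0.56, 0.32, 0.117], [0.57, 0.315, 0.122], [0.562, 0.343, 0.107]]
144 [[0.552, 0.323, 0.109], [0.56, 0.32, 0.113], [0.566, 0.322, 0.114], [0.567, 0.335, 0.109]]
145 [[0.552, 0.322, 0.106], [0.558, 0.326, 0.106], [0.564, 0.327, 0.108], [0.565, 0.34, 0.102]]
146 [[0.554, 0.32, 0.104], [0.562, 0.317, 0.108], [0.562, 0.331, 0.102], [0.564, 0.342, 0.098]]
147 [[0.555, 0.318, 0.102], [0.563, 0.317, 0.105], [0.566, 0.326, 0.102], [0.565, 0.341, 0.095]]
148 [[0.557, 0.316, 0.099], [0.562, 0.32, 0.1], [0.565, 0.327, 0.098], [0.563, 0.344, 0.089]]
149 [[0.557, 0.315, 0.096], [0.561, 0.322, 0.094], [0.565, 0.328, 0.093], [0.494, 0.483, -0.001]]
150 [[0.555, 0.32, 0.09], [0.566, 0.314, 0.096], [0.566, 0.327, 0.09], [0.5, 0.471, 0.003]]
151 [[0.484, 0.458, -0.001], [0.562, 0.321, 0.088], [0.496, 0.465, 0.0], [0.503, 0.466, 0.002]]
152 [[0.489, 0.448, 0.002], [0.493, 0.456, -0.001], [0.5, 0.458, 0.001], [0.509, 0.456, 0.004]]
```

The scene depth puts the fingertips at z≈0.088 with the reported TCP at z=0.075. So the tips actually stand about 13 mm behind the reported TCP, where they should be 19 mm ahead of it. That is a tool-axis offset of about 32 mm. I'll account for it and go deeper in steps while watching the force.

jog_arm([
  [0,0,0,0,0,0,6],
  [0,0,0,0,0,0,6],
  [0,0,0,0,0,0,6],
  [0,0,0,3,0,0,6],
  [0,0,0,2,0,0,6],
  [0,0,0,1.0,0,0,6],
  [0,0,0,0.7,0,0,6],
  [0,0,0,0,0,0,6],
])

```text
time: 7.35
position: [0.5562, 0.3308, 0.0078]
tool_rot: [0.032, 1.571, -0.032]
ft_force: [0.3, -0.4, 0.1]
grip_width: 0.679
```

```bash
python3 - <<'E'
from h import *
p,Rc=now();print(p)
im,d=get_image('scene');P=cloud('scene',d);c=cv2.resize(im[110:200,320:400],None,fx=6,fy=6,interpolation=cv2.INTER_NEAREST)
save('s6',c)
E
```

```text
[0.55622486 0.3307691  0.00779861]
```

View pics/s6.png

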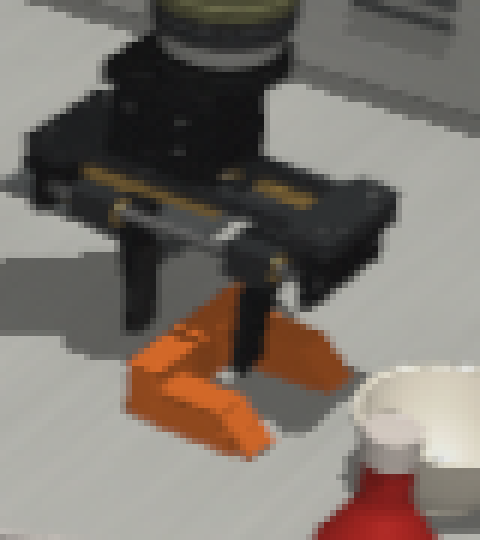

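The fingers now straddle the bar with the tips still above the counter. I'll go 1 cm lower and grip.

jog_arm([
  [0,0,0,0.5,0,0,6],
  [0,0,0,0.5,0,0,6],
  [0,0,0,0,0,0,4],
  [0,0,0,0,0,0,2.4],
  [0,0,0,0,0,0,1],
  [0,0,0,0,0,0,1],
  [0,0,0,0,0,0,1],
  [0,0,0,0,0,0,1],
], squeeze=30)

```text
time: 8.4
position: [0.5567, 0.3307, -0.002]
tool_rot: [0.033, 1.57, -0.032]
ft_force: [0.4, -0.1, 0.1]
grip_width: 0.224
```

```bash
python3 - <<'E'
from h import *
p,Rc=now();print(p,get_state()['grip_width']*87)
im,d=get_image('wrist');np.savez('w7.npz',im=im,d=d,p=p,R=Rc);save('w7',im)
E
```

```text
[ 0.55665055  0.33067536 -0.00196572] 19.529895701958278
```

View pics/w7.png

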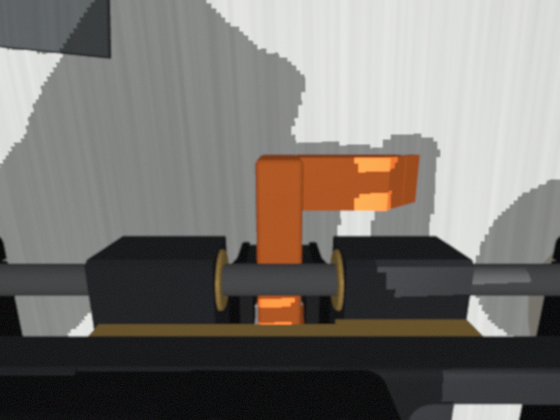

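```bash
python3 - <<'E'
from h import *
w=np.load('w7.npz');p=w['p'];Rc=w['R']
hsv=cv2.cvtColor(w['im'],cv2.COLOR_RGB2HSV);col=(hsv[...,0]>3)&(hsv[...,0]<20)&(hsv[...,1]>140)
for u in (265,280,295): print(u,np.where(col[:,u])[0][:1])
print([ (r,np.where(col[r])[0][[0,-1]]) for r in (175,200,225)])
q=wz('w7.npz',[[280,156],[264,156],[296,156]],.034);print(((q-p)@Rc).round(4))
q=wz('w7.npz',[[257,175],[257,225],[302,175],[302,225]],.034);print(((q-p)@Rc).round(4))
# target
yaw=np.radians(16.4);L=np.array([.505,-.061,.0376])
RR=Rt(16.4,.12);n=-RR[:,0]
print('deck normal',n.round(3))
g=L-RR@np.array([-.002,0,0]); print('TCP final if dy=0',g.round(4))
q=g+.08*n; print('above',q.round(4)); plan(q,RR)
E
```

```text
265 [156]
280 [155]
295 [156]
[(175, array([256, 416])), (200, array([257, 414])), (225, array([257, 301]))]
[[-0.036   0.0557 -0.0007]
 [-0.036   0.0557 -0.0073]
 [-0.036   0.0557  0.0058]]
[[-0.036   0.048  -0.0103]
 [-0.036   0.0264 -0.0106]
 [-0.036   0.048   0.0084]
 [-0.036   0.0265  0.0088]]
deck normal [-0.115 -0.034  0.993]
TCP final if dy=0 [ 0.5052 -0.0609  0.0356]
above [ 0.496  -0.0636  0.115 ]
turn deg [-18.75  -6.77   1.13] shift cm, tool axes now [-11.71 -39.65  -4.42] in target axes [-13.64 -36.11 -15.43]
```

```bash
python3 - <<'E'
from h import *
p,Rc=now()
RR=Rt(16.4,.12);n=-RR[:,0];L=np.array([.505,-.061,.0376]);g=L-RR@np.array([-.002,.0015,0]);q=g+.07*n
up=np.array([.5565,.3307,.13])
path=[([.5565,.3307,.018],Rc),([.5565,.3307,.07],Rc),(up,Rc)]
from scipy.spatial.transform import Slerp
sl=Slerp([0,1],R.from_matrix([Rc,RR]))
N=8
for i in range(1,N+1):
    path.append((up+(q-up)*i/N,sl(i/N).as_matrix()))
rows(path,p,Rc,1.0);print(q)
E
```

```text
[[0.0, 0.0, 0.0, -2.0, 0.0, 0.0, 1.0], [0.0, 0.0, 0.0, -5.2, 0.0, 0.0, 1.0], [0.0, 0.0, 0.0, -6.0, 0.0, 0.0, 1.0], [-2.3, -0.8, 0.1, 0.3, -5.0, -0.5, 1.0], [-2.4, -0.9, 0.2, 0.3, -4.9, -0.8, 1.0], [-2.3, -0.8, 0.1, 0.3, -4.9, -0.9, 1.0], [-2.4, -0.9, 0.2, 0.2, -4.9, -1.2, 1.0], [-2.3, -0.8, 0.1, 0.2, -4.8, -1.3, 1.0], [-2.4, -0.9, 0.1, 0.2, -4.8, -1.6, 1.0], [-2.3, -0.8, 0.2, 0.1, -4.7, -1.7, 1.0], [-2.3, -0.9, 0.1, 0.1, -4.6, -1.9, 1.0]] end [ 0.498  -0.0649  0.1054]
[ 0.49761428 -0.06473735  0.10511099]
```

jog_arm([
  [0,0,0,-2,0,0,1],
  [0,0,0,-5.2,0,0,1],
  [0,0,0,-6,0,0,1],
  [-2.3,-0.8,0.1,0.3,-5.0,-0.5,1],
  [-2.4,-0.9,0.2,0.3,-4.9,-0.8,1],
  [-2.3,-0.8,0.1,0.3,-4.9,-0.9,1],
  [-2.4,-0.9,0.2,0.2,-4.9,-1.2,1],
  [-2.3,-0.8,0.1,0.2,-4.8,-1.3,1],
  [-2.4,-0.9,0.1,0.2,-4.8,-1.6,1],
  [-2.3,-0.8,0.2,0.1,-4.7,-1.7,1],
])

```text
time: 9.7
position: [0.5039, -0.0168, 0.1091]
tool_rot: [-0.18, 1.459, 0.203]
ft_force: [0.3, -0.8, -2.7]
grip_width: 0.229
```

jog_arm([
  [-2.3,-0.9,0.1,0.1,-4.6,-1.9,1],
  [0,0,0,0,0,0,1],
  [0,0,0,0,0,0,1],
  [0,0,0,0,0,0,1],
])

```text
time: 10.2
position: [0.4981, -0.0631, 0.1058]
tool_rot: [-0.209, 1.44, 0.236]
ft_force: [-1.4, -0.1, -2.9]
grip_width: 0.226
```

```bash
python3 - <<'E'
from h import *
RR=Rt(16.4,.12);n=-RR[:,0];L=np.array([.505,-.061,.0376]);g=L-RR@np.array([-.002,.0015,0])
plan(g+.02*n,RR)
p,Rc=now();im,d=get_image('wrist');np.savez('w8.npz',im=im,d=d,p=p,R=Rc);save('w8',im)
im,d=get_image('scene');save('s8',cv2.resize(im[130:280,190:390],None,fx=4,fy=4))
E
```

```text
turn deg [ 0.13 -0.   -0.01] shift cm, tool axes now [ 5.05 -0.15 -0.1 ] in target axes [ 5.05 -0.15 -0.1 ]
```

View pics/w8.png

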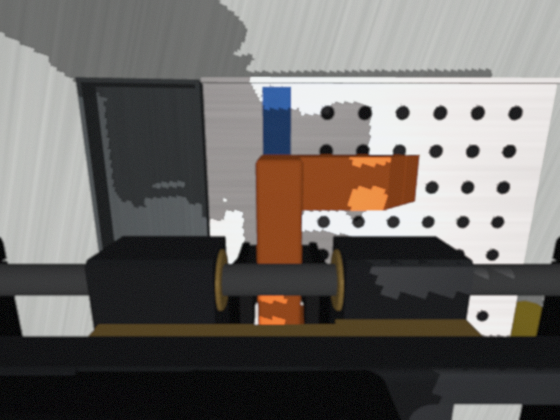

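View pics/s8.png

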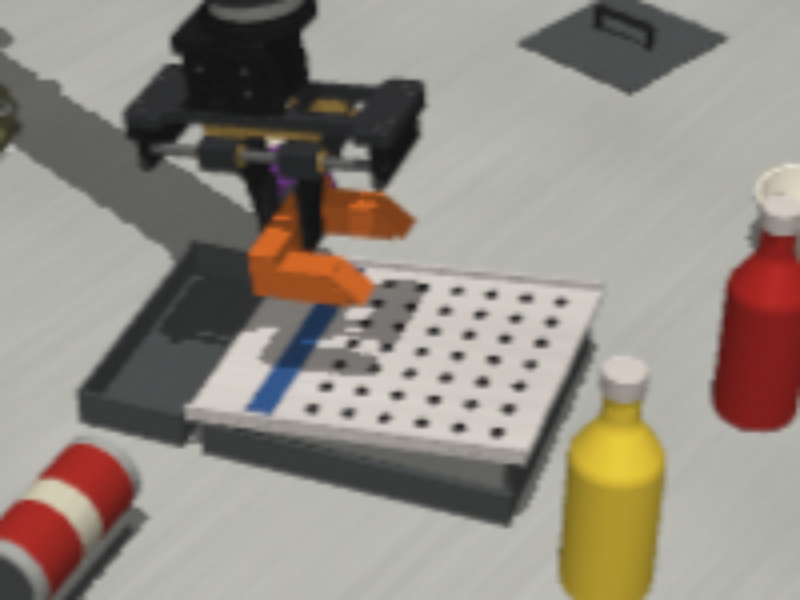

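```bash
python3 - <<'E'
from h import *
w=np.load('w8.npz');p=w['p'];Rc=w['R'];im=w['im'].astype(int)
hsv=cv2.cvtColor(w['im'],cv2.COLOR_RGB2HSV);b=(hsv[...,0]>100)&(hsv[...,0]<120)&(hsv[...,1]>110)
c=camera_info('wrist');K=c['intrinsics'];M=c['mount']
h=.0698-.002+0.0
n=-Rc[:,0]; L=np.array([.505,-.061,.0376])
def onplane(uv,off=0):
    uv=np.atleast_2d(uv).astype(float)
    d=np.c_[(uv[:,0]-K[0,2])/K[0,0],-(uv[:,1]-K[1,2])/K[1,1],-np.ones(len(uv))]@M[:3,:3].T
    o=M[:3,3]; X=(Rc.T@(L-p))[0]-off
    return o+d*((X-o[0])/d[:,0])[:,None]
for r in (90,100,115,130,145):
    cc=np.where(b[r])[0];print(r,cc.min(),cc.max(),onplane([[cc.min()-.5,r],[cc.max()+.5,r]])[:,1:].round(4).tolist())
print('line by cams, tool',(Rc.T@(L-p)).round(4))
print([ (r,im[r,275].tolist()) for r in range(74,92)])
for r in range(76,90): print(r,onplane([[277,r]])[0,1].round(4),end=' ')
E
```

```text
90 263 289 [[0.0935, -0.0123], [0.0935, 0.0062]]
100 263 289 [[0.087, -0.0123], [0.087, 0.0063]]
115 264 289 [[0.077, -0.0118], [0.077, 0.0063]]
130 264 289 [[0.0669, -0.0119], [0.0669, 0.0064]]
145 264 289 [[0.0566, -0.012], [0.0566, 0.0065]]
line by cams, tool [ 0.0685  0.     -0.001 ]
[(74, [107, 108, 106]), (75, [111, 113, 110]), (76, [142, 144, 144]), (77, [195, 199, 199]), (78, [231, 234, 235]), (79, [239, 241, 242]), (80, [240, 242, 243]), (81, [232, 234, 235]), (82, [204, 208, 209]), (83, [205, 208, 212]), (84, [229, 231, 234]), (85, [230, 233, 237]), (86, [185, 198, 221]), (87, [112, 137, 184]), (88, [64, 104, 169]), (89, [53, 98, 166]), (90, [52, 98, 167]), (91, [52, 97, 165])]
76 0.1024 77 0.1018 78 0.1011 79 0.1005 80 0.0999 81 0.0992 82 0.0986 83 0.098 84 0.0973 85 0.0967 86 0.096 87 0.0954 88 0.0947 89 0.0941
```

jog_arm([
  [0,0,0,2.5,-0.15,-0.15,1],
  [0,0,0,2.5,0,0,1],
  [0,0,0,1.3,0,0,1],
  [0,0,0,0.3,0,0,1],
  [0,0,0,0,0,0,1],
  [0,0,0,0,0,0,1],
])

```text
time: 11.05
position: [0.505, -0.0647, 0.0405]
tool_rot: [-0.208, 1.439, 0.233]
ft_force: [-0.0, 0.6, -3.1]
grip_width: 0.226
```

```bash
python3 - <<'E'
from h import *
RR=Rt(16.4,.12);n=-RR[:,0];L=np.array([.505,-.061,.0376]);g=L-RR@np.array([-.002,.0015,0])
plan(g,RR); print(get_state()['ft_force'])
E
```

```text
turn deg [-0.03  0.05  0.08] shift cm, tool axes now [0.5  0.21 0.06] in target axes [0.5  0.21 0.06]
[-0.0315152   0.62400665 -3.1419391 ]
```

jog_arm([
  [0,0,0,0.2,0.2,0,1],
  [0,0,0,0.1,0,0,1],
  [0,0,0,0.1,0,0,1],
  [0,0,0,0,0,0,1],
  [0,0,0,0,0,0,1],
])

```text
time: 11.68
position: [0.5042, -0.0625, 0.0356]
tool_rot: [-0.207, 1.441, 0.233]
ft_force: [-0.4, -0.7, -2.4]
grip_width: 0.226
```

```bash
python3 - <<'E'
from h import *
RR=Rt(16.4,.12);n=-RR[:,0];L=np.array([.505,-.061,.0376]);g=L-RR@np.array([-.002,.0015,0])
plan(g,RR); print(get_state()['ft_force'])
p,Rc=now();im,d=get_image('wrist');np.savez('w9.npz',im=im,d=d,p=p,R=Rc);save('w9',im)
im,d=get_image('scene');save('s9',cv2.resize(im[150:270,210:350],None,fx=5,fy=5,interpolation=cv2.INTER_CUBIC))
E
```

```text
turn deg [-0.04 -0.02  0.02] shift cm, tool axes now [ 0.02 -0.03  0.14] in target axes [ 0.02 -0.03  0.14]
[-0.42776699 -0.68269892 -2.43322697]
```

View pics/w9.png

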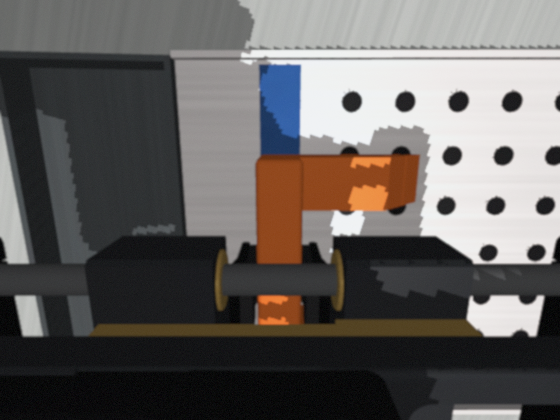

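View pics/s9.png

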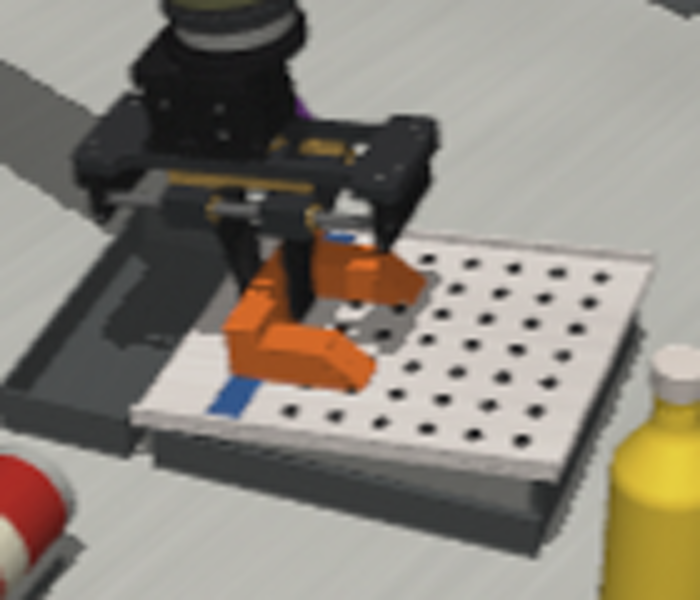

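jog_arm([
  [0,0,0,0.05,0,0.07,1],
  [0,0,0,0.05,0,0,1],
  [0,0,0,0,0,0,1],
  [0,0,0,0,0,0,1],
])

```text
time: 12.28
position: [0.5043, -0.0625, 0.0355]
tool_rot: [-0.208, 1.442, 0.233]
ft_force: [-7.3, 0.2, 8.8]
grip_width: 0.228
```

```bash
python3 - <<'E'
from h import *
RR=Rt(16.4,.12);n=-RR[:,0];L=np.array([.505,-.061,.0376]);g=L-RR@np.array([-.002,.0015,0])
plan(g,RR); print(get_state()['ft_force'],get_state()['torque'])
p,Rc=now();im,d=get_image('wrist');np.savez('w10.npz',im=im,d=d,p=p,R=Rc)
c=camera_info('wrist');K=c['intrinsics'];M=c['mount']
hsv=cv2.cvtColor(im,cv2.COLOR_RGB2HSV);b=(hsv[...,0]>100)&(hsv[...,0]<120)&(hsv[...,1]>90)
o=(hsv[...,0]>3)&(hsv[...,0]<20)&(hsv[...,1]>140)
def onx(uv,X):
    uv=np.atleast_2d(uv).astype(float)
    d=np.c_[(uv[:,0]-K[0,2])/K[0,0],-(uv[:,1]-K[1,2])/K[1,1],-np.ones(len(uv))]@M[:3,:3].T
    o=M[:3,3];return o+d*((X-o[0])/d[:,0])[:,None]
for r in (75,90,110,130,145):
    cc=np.where(b[r,:400])[0];q=onx([[cc.min()-.5,r],[cc.max()+.5,r]],-.002);print(r,cc.min(),cc.max(),q[:,2].round(4),q[:,2].mean().round(4))
for r in (170,190,215,225):
    cc=np.where(o[r,:303])[0];q=onx([[cc.min()-.5,r],[min(cc.max(),302)+.5,r]],-.036);print('bar',r,cc.min(),cc.max(),q[:,2].round(4),q[:,2].mean().round(4))
g=im.astype(int).sum(2)
print('line end row',np.where(b[:,280])[0][0],onx([[280,np.where(b[:,280])[0][0]-.5]],-.002)[0,1],'bar end',onx([[280,np.where(o[:,280])[0][0]-.5]],-.036)[0,1])
print([(r,int(g[r,280])) for r in range(44,68)]); print([(r,onx([[280,r]],-.008)[0,1].round(4)) for r in (47,50,53)])
E
```

```text
turn deg [-0.04 -0.13  0.03] shift cm, tool axes now [ 0.   -0.03  0.13] in target axes [ 0.   -0.03  0.13]
[-7.33876897  0.2431671   8.75046676] [0.06739759 1.19730349 0.03869227]
75 260 299 [-0.0103  0.009 ] -0.0007
90 260 299 [-0.0104  0.0091] -0.0007
110 261 299 [-0.01    0.0092] -0.0004
130 261 298 [-0.0101  0.0088] -0.0007
145 261 298 [-0.0102  0.0089] -0.0006
bar 170 256 302 [-0.0106  0.0088] -0.0009
bar 190 257 302 [-0.0103  0.009 ] -0.0007
bar 215 257 300 [-0.0105  0.0083] -0.0011
bar 225 257 300 [-0.0105  0.0084] -0.0011
line end row 65 0.09694764869915914 bar end 0.056692391706696564
[(44, 544), (45, 540), (46, 542), (47, 513), (48, 466), (49, 516), (50, 663), (51, 713), (52, 721), (53, 721), (54, 724), (55, 717), (56, 671), (57, 518), (58, 435), (59, 548), (60, 682), (61, 720), (62, 727), (63, 702), (64, 581), (65, 407), (66, 323), (67, 311)]
[(47, np.float64(0.1033)), (50, np.float64(0.102)), (53, np.float64(0.1008))]
```

Contact felt (about 9 N). In the wrist view the bar is within 0.5 mm of the line and under 1 mm off across it. I'll relieve the press slightly and release.

jog_arm([
  [0,0,0,-0.05,0,0,1],
  [0,0,0,0,0,0,2.2],
  [0,0,0,0,0,0,3],
  [0,0,0,0,0,0,4.5],
  [0,0,0,0,0,0,5],
  [0,0,0,0,0,0,5],
  [0,0,0,-3,0,0,5],
  [0,0,0,-6,0,0,6],
  [0,0,0,-5,-2,0,8.7],
])

```text
time: 13.45
position: [0.4945, -0.0848, 0.1763]
tool_rot: [-0.21, 1.439, 0.235]
ft_force: [1.7, -0.3, 0.2]
grip_width: 0.722
```

```bash
python3 - <<'E'
from h import *
p,Rc=now()
a=.0
c0=np.array([.4977,-.3146])  # rough tin centre (top, z~.064)
# tin centre from rays onto z=.068 top of tin
z=np.load('top0.npz');im=z['im'];hsv=cv2.cvtColor(im,cv2.COLOR_RGB2HSV);m=((hsv[...,0]<6)|(hsv[...,0]>172))&(hsv[...,1]>130)&(hsv[...,2]>60)
k,l,st,c=cv2.connectedComponentsWithStats(m.astype(np.uint8))
for i in range(1,k):
    if st[i,4]>60: print(st[i],c[i])
q=onz('top',[[388.3,222.5]],.05);print(q,p)
im,d=get_image('scene');save('s11',cv2.resize(im[150:300,170:370],None,fx=4,fy=4,interpolation=cv2.INTER_CUBIC))
im,d=get_image('wrist');save('w11',im)
E
```

```text
[ 278   44   30   36 1002] [292.55988024  61.48602794]
[244 118  19  17 187] [254.26737968 127.5828877 ]
[392 212  15  19 217] [399.58525346 220.65437788]
[372 215  15  19 221] [379.69683258 223.99095023]
[[ 0.49946298 -0.31301144  0.05      ]] [ 0.49449959 -0.08480105  0.17629101]
```

View pics/s11.png

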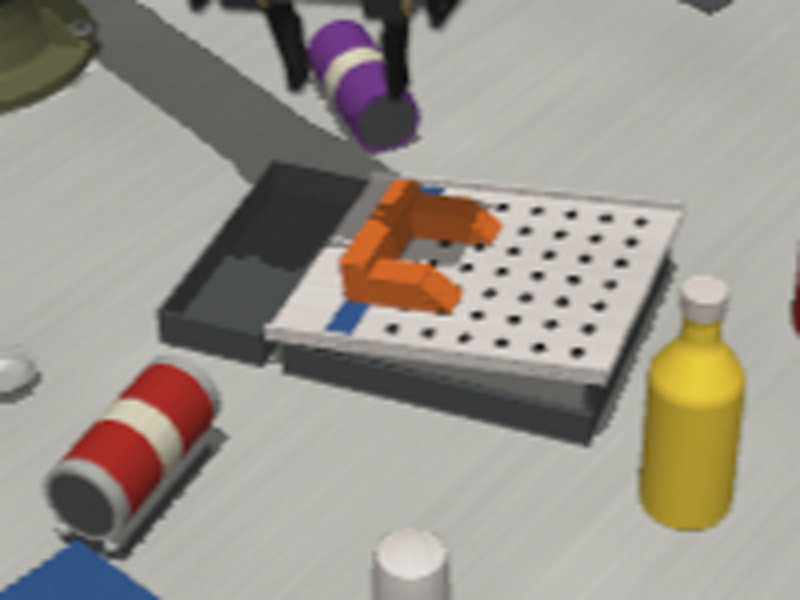

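View pics/w11.png

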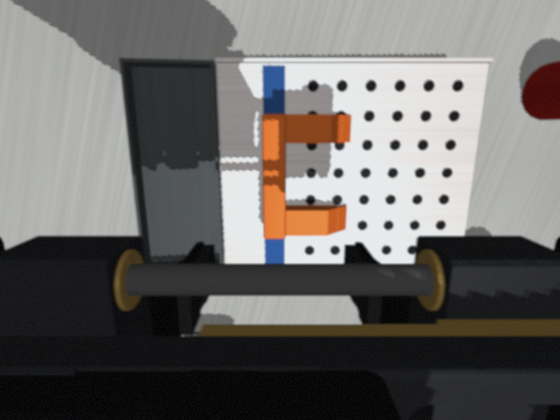

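Both views show the chock flat on the line with its prongs uphill: bar at wrist columns 263–285 over the blue line. Next I'll move to a vantage point for the tin.

```bash
python3 - <<'E'
from h import *
from scipy.spatial.transform import Slerp
p,Rc=now();R1=Rt(11);q=np.array([.515,-.40,.2]);sl=Slerp([0,1],R.from_matrix([Rc,R1]))
N=6
rows([(p+(q-p)*i/N,sl(i/N).as_matrix()) for i in range(1,N+1)],p,Rc,8.7)
E
```

```text
[[0.9, 1.2, 0.0, -0.4, -5.1, -1.1, 8.7], [0.8, 1.3, 0.0, -0.4, -5.0, -1.1, 8.7], [0.9, 1.2, 0.1, -0.4, -5.1, -1.0, 8.7], [0.9, 1.2, 0.0, -0.4, -5.1, -0.9, 8.7], [0.8, 1.2, 0.0, -0.4, -5.1, -0.9, 8.7], [0.9, 1.3, 0.0, -0.3, -5.1, -0.7, 8.7]] end [ 0.5154 -0.3995  0.1999]
```

jog_arm([
  [0.9,1.2,0,-0.4,-5.1,-1.1,8.7],
  [0.8,1.3,0,-0.4,-5.0,-1.1,8.7],
  [0.9,1.2,0.1,-0.4,-5.1,-1.0,8.7],
  [0.9,1.2,0,-0.4,-5.1,-0.9,8.7],
  [0.8,1.2,0,-0.4,-5.1,-0.9,8.7],
  [0.9,1.3,0,-0.3,-5.1,-0.7,8.7],
  [0,0,0,0,0,0,8.7],
  [0,0,0,0,0,0,8.7],
])

```text
time: 14.55
position: [0.513, -0.3951, 0.1909]
tool_rot: [-0.148, 1.576, 0.16]
ft_force: [-0.2, -0.2, 1.0]
grip_width: 0.999
```

```bash
python3 - <<'E'
from h import *
p,Rc=now();im,d=get_image('wrist');np.savez('w12.npz',im=im,d=d,p=p,R=Rc);save('w12',im);print(p,Rc.round(3))
E
```

```text
[ 0.512993   -0.39507218  0.19092112] [[-0.012 -0.195  0.981]
 [ 0.007  0.981  0.195]
 [-1.     0.009 -0.01 ]]
```

View pics/w12.png

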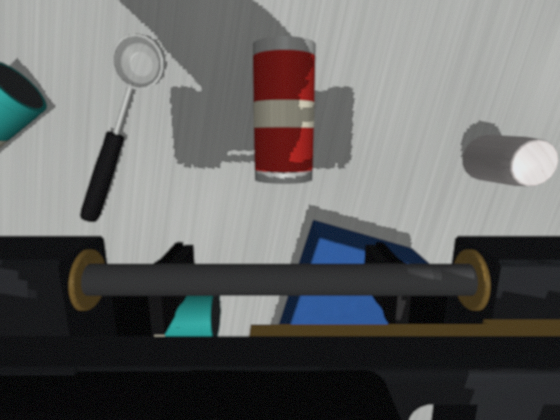

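```bash
python3 - <<'E'
from h import *
w=np.load('w12.npz');im=w['im'];hsv=cv2.cvtColor(im,cv2.COLOR_RGB2HSV);p=w['p'];Rc=w['R']
m=((hsv[...,0]<8)|(hsv[...,0]>170))&(hsv[...,1]>120)
mid=[]
for r in list(range(56,98,6))+list(range(132,168,6)):
    cc=np.where(m[r,230:340])[0]+230; mid.append([(cc.min()+cc.max())/2,r]); print(r,cc.min(),cc.max(),end='; ')
mid=np.array(mid);q=wz('w12.npz',mid,.045)
f=np.polyfit(q[:,1],q[:,0],1);print('\nyaw',np.degrees(np.arctan(-f[0])))
col=im[:,272:296].astype(int).mean(1)
print([(r,col[r].round().astype(int).tolist()) for r in list(range(34,54))+list(range(94,104))+list(range(122,132))+list(range(166,186))])
rr=[r for r in range(40,190) if m[r,284]];print(rr[0],rr[-1],[r for r in range(60,160) if not m[r,284]][::100 or 1],min(r for r in range(60,160) if not m[r,284]),max(r for r in range(60,160) if not m[r,284]))
for v in [(284,100),(284,127),(284,113.5)]: print(v,wz('w12.npz',[v],.068)[0])
c=camera_info('wrist')
E
```

```text
56 254 313; 62 254 313; 68 254 313; 74 254 313; 80 254 313; 86 254 313; 92 254 313; 132 255 312; 138 255 312; 144 255 312; 150 256 312; 156 255 312; 162 256 311; 
yaw 11.477978563679043
[(34, [120, 121, 119]), (35, [117, 119, 117]), (36, [114, 115, 113]), (37, [110, 111, 110]), (38, [108, 109, 108]), (39, [107, 109, 108]), (40, [108, 109, 108]), (41, [107, 109, 107]), (42, [108, 109, 108]), (43, [107, 109, 107]), (44, [107, 109, 108]), (45, [108, 109, 108]), (46, [108, 109, 108]), (47, [108, 109, 108]), (48, [107, 102, 101]), (49, [105, 81, 80]), (50, [103, 52, 50]), (51, [102, 29, 26]), (52, [103, 23, 20]), (53, [102, 22, 20]), (94, [102, 23, 20]), (95, [102, 22, 19]), (96, [102, 22, 19]), (97, [102, 22, 20]), (98, [104, 37, 32]), (99, [112, 72, 64]), (100, [122, 107, 96]), (101, [130, 125, 112]), (102, [131, 128, 115]), (103, [131, 129, 115]), (122, [131, 129, 115]), (123, [131, 129, 116]), (124, [131, 129, 115]), (125, [129, 124, 111]), (126, [123, 106, 95]), (127, [111, 73, 65]), (128, [103, 39, 34]), (129, [102, 23, 21]), (130, [101, 22, 19]), (131, [102, 23, 20]), (166, [100, 21, 18]), (167, [101, 23, 20]), (168, [101, 22, 20]), (169, [101, 22, 19]), (170, [101, 26, 23]), (171, [108, 54, 52]), (172, [130, 106, 104]), (173, [160, 153, 151]), (174, [180, 181, 178]), (175, [185, 187, 184]), (176, [175, 176, 174]), (177, [152, 153, 151]), (178, [125, 126, 124]), (179, [109, 110, 109]), (180, [104, 105, 104]), (181, [104, 105, 104]), (182, [112, 113, 112]), (183, [134, 135, 133]), (184, [158, 160, 157]), (185, [171, 173, 170])]
50 171 [99] 99 127
(284, 100) [ 0.49670029 -0.30376876  0.068     ]
(284, 127) [ 0.50107034 -0.32538602  0.068     ]
(284, 113.5) [ 0.49886591 -0.31448143  0.068     ]
```

```bash
python3 - <<'E'
from h import *
plan([.499,-.3145,.0085],Rt(11.5))
E
```

```text
turn deg [-0.21 -0.56 -0.47] shift cm, tool axes now [18.35  7.97  0.35] in target axes [18.29  8.12  0.2 ]
```

jog_arm([
  [-0.2,-0.6,-0.5,2,4,0.3,8.7],
  [0,0,0,3,4,0,8.7],
  [0,0,0,4,0,0,8.7],
  [0,0,0,2,0,0,8.7],
  [0,0,0,0,0,0,8.7],
  [0,0,0,0,0,0,8.7],
])

```text
time: 15.35
position: [0.501, -0.3181, 0.0836]
tool_rot: [-0.158, 1.562, 0.153]
ft_force: [0.1, -0.5, 0.4]
grip_width: 0.998
```

```bash
python3 - <<'E'
from h import *
plan([.499,-.3145,.0085],Rt(11.5))
im,d=get_image('scene');save('s13',cv2.resize(im[200:300,150:270],None,fx=5,fy=5,interpolation=cv2.INTER_CUBIC))
E
```

```text
turn deg [-0.14  0.13  0.22] shift cm, tool axes now [ 7.51  0.42 -0.14] in target axes [ 7.51  0.39 -0.12]
```

View pics/s13.png

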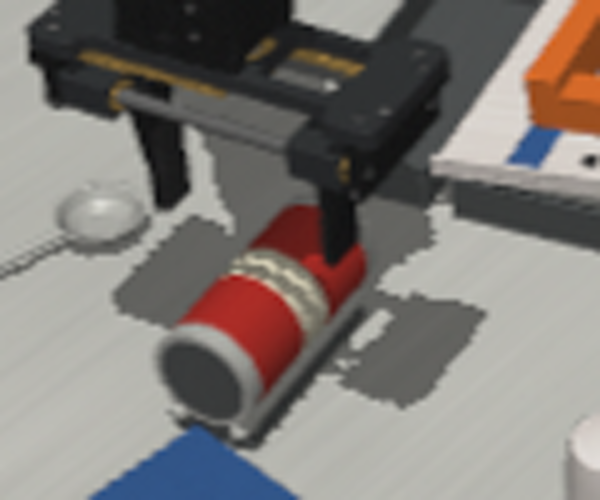

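jog_arm([
  [0,0,0.2,2.5,0.4,-0.1,8.7],
  [0,0,0,3,0,0,8.7],
  [0,0,0,1.5,0,0,8.7],
  [0,0,0,0.5,0,0,8.7],
  [0,0,0,0,0,0,8.7],
  [0,0,0,0,0,0,7],
])

```text
time: 16.15
position: [0.4991, -0.3141, 0.0083]
tool_rot: [-0.156, 1.563, 0.156]
ft_force: [-0.4, 1.0, 0.3]
grip_width: 0.948
```

```bash
python3 - <<'E'
from h import *
plan([.499,-.3145,.0085],Rt(11.5))
p,Rc=now();im,d=get_image('wrist');np.savez('w14.npz',im=im,d=d,p=p,R=Rc);save('w14',im)
im,d=get_image('scene');save('s14',cv2.resize(im[200:300,150:270],None,fx=5,fy=5,interpolation=cv2.INTER_CUBIC))
E
```

```text
turn deg [-0.12  0.12  0.01] shift cm, tool axes now [-0.02 -0.03 -0.02] in target axes [-0.02 -0.03 -0.02]
```

View pics/w14.png

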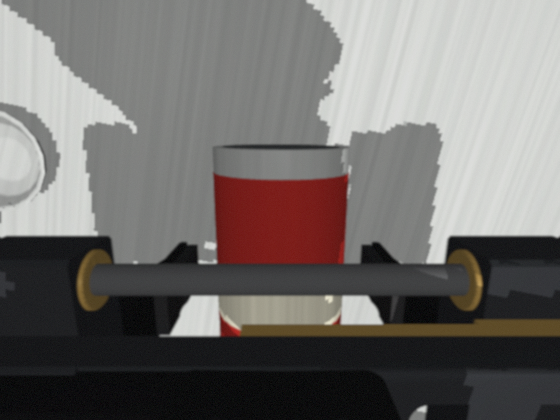

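View pics/s14.png

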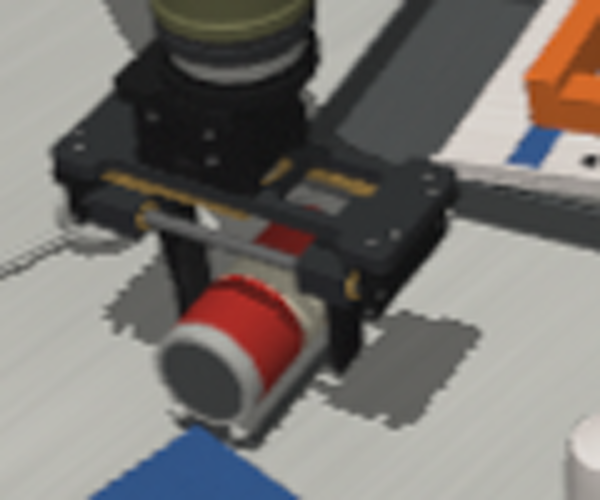

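Well straddled and centred, so I'll close.

jog_arm([
  [0,0,0,0,0,0,6.2],
  [0,0,0,0,0,0,5.6],
  [0,0,0,0,0,0,5],
  [0,0,0,0,0,0,4.5],
  [0,0,0,0,0,0,4.5],
  [0,0,0,0,0,0,4.5],
], squeeze=30)

```text
time: 17.0
position: [0.4993, -0.3134, 0.0075]
tool_rot: [-0.155, 1.563, 0.157]
ft_force: [4.2, 1.5, -0.3]
grip_width: 0.635
```

jog_arm([
  [0,0,0,-1,0,0,4.5],
  [0,0,0,-3,0,0,4.5],
  [0,0,0,-4,0,0,4.5],
  [0,0,0,-5,0,0,4.5],
  [0,0,0,0,0,0,4.5],
  [0,0,0,0,0,0,4.5],
])

```text
time: 17.75
position: [0.4963, -0.3137, 0.1359]
tool_rot: [-0.153, 1.568, 0.158]
ft_force: [-0.5, 0.7, -3.6]
grip_width: 0.635
```

```bash
python3 - <<'E'
from h import *
from scipy.spatial.transform import Slerp
p,Rc=now();im,d=get_image('wrist');np.savez('w15.npz',im=im,d=d,p=p,R=Rc);save('w15',im);print(p,get_state()['grip_width']*87)
im,d=get_image('scene');np.savez('s15.npz',im=im,d=d);save('s15',cv2.resize(im[150:280,150:330],None,fx=4,fy=4,interpolation=cv2.INTER_CUBIC))
E
```

```text
[ 0.49634735 -0.31367184  0.13588854] 55.41549798025465
```

View pics/w15.png

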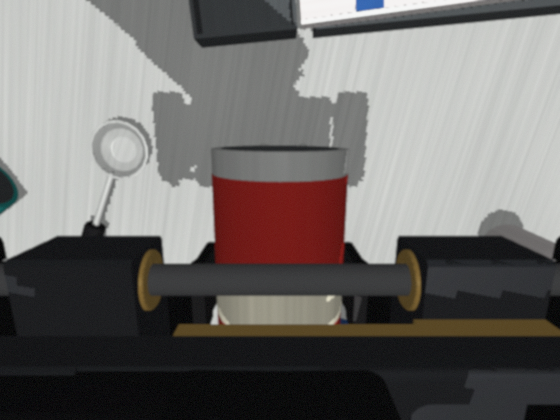

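View pics/s15.png

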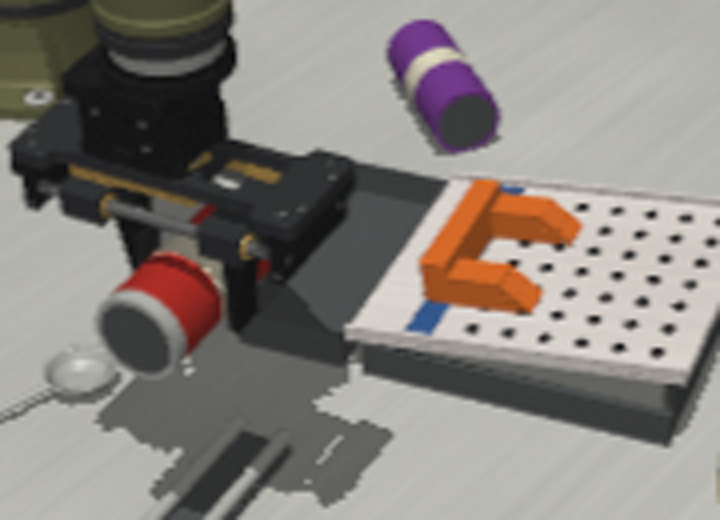

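```bash
cat >> h.py <<'E'
def onx(uv,X):
    c=camera_info('wrist');K=c['intrinsics'];M=c['mount']
    uv=np.atleast_2d(uv).astype(float)
    d=np.c_[(uv[:,0]-K[0,2])/K[0,0],-(uv[:,1]-K[1,2])/K[1,1],-np.ones(len(uv))]@M[:3,:3].T
    o=M[:3,3];return o+d*((X-o[0])/d[:,0])[:,None]
E
python3 - <<'E'
from h import *
im=np.load('w15.npz')['im'];g=im.astype(int)
print([(r,g[r,270:290].mean(0).round().astype(int).tolist()) for r in range(142,186,1) if r<158 or r>172])
print([(r,onx([[280,r]],-.060)[0,1].round(4)) for r in (146,149,151,153,177,180)])
hsv=cv2.cvtColor(im,cv2.COLOR_RGB2HSV);m=((hsv[...,0]<8)|(hsv[...,0]>170))&(hsv[...,1]>120)
for r in (185,205,225,245):
    cc=np.where(m[r,180:380])[0]+180;print(r,cc.min(),cc.max(),onx([[cc.min(),r],[cc.max(),r]],-.045)[:,2].mean())
im,d=get_image('top');save('t16',cv2.resize(im[140:260,230:370],None,fx=5,fy=5,interpolation=cv2.INTER_CUBIC));np.savez('t16.npz',im=im,d=d)
E
```

```text
[(142, [119, 121, 119]), (143, [120, 121, 119]), (144, [111, 113, 111]), (145, [88, 89, 88]), (146, [57, 59, 59]), (147, [39, 41, 42]), (148, [36, 38, 39]), (149, [39, 41, 42]), (150, [57, 58, 59]), (151, [87, 89, 88]), (152, [112, 113, 112]), (153, [122, 123, 122]), (154, [124, 126, 124]), (155, [124, 126, 124]), (156, [124, 126, 124]), (157, [125, 126, 124]), (173, [123, 125, 123]), (174, [123, 124, 123]), (175, [123, 125, 123]), (176, [123, 124, 123]), (177, [123, 125, 123]), (178, [123, 124, 123]), (179, [123, 124, 123]), (180, [121, 118, 116]), (181, [119, 96, 95]), (182, [117, 64, 62]), (183, [118, 37, 34]), (184, [118, 28, 24]), (185, [118, 28, 24])]
[(146, np.float64(0.061)), (149, np.float64(0.06)), (151, np.float64(0.0593)), (153, np.float64(0.0587)), (177, np.float64(0.0505)), (180, np.float64(0.0495))]
185 213 345 -0.0010104525864976528
205 214 344 -0.0010091563646013359
225 215 343 -0.0010078219013031336
245 213 345 -0.00100695529581276
```

View pics/t16.png

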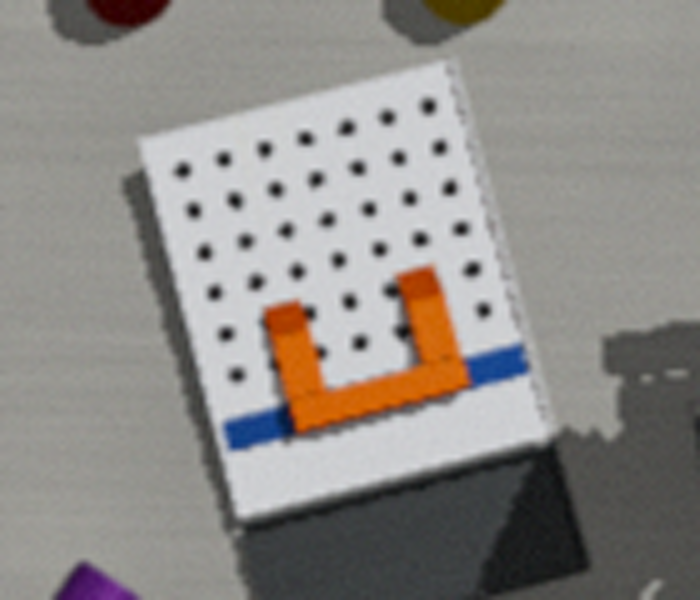

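```bash
python3 - <<'E'
from h import *
from scipy.spatial.transform import Slerp
p,Rc=now();RR=Rt(16.4,.12);n=-RR[:,0]
C=np.array([.5043,-.0625,.0355])+RR@np.array([-.002,.0025,0])
T=C+RR[:,2]*(.0815+.006)+n*.028
g=T-RR@np.array([-.032,-.0007,0]);print('C',C,'T',T,'g',g)
q=g+.06*n
sl=Slerp([0,1],R.from_matrix([Rc,RR]));N=6
up=p+[0,0,.02]
rows([(p+(q-p)*i/N+[0,0,.03*min(1,(N-i)/2)*(i<N)],sl(i/N).as_matrix()) for i in range(1,N+1)],p,Rc,4.5);print(q)
E
```

```text
C [ 0.50336446 -0.06016931  0.03748562] T [ 0.58348523 -0.03658849  0.07575908] g [ 0.58696252 -0.03483538  0.0439892 ]
[[-0.8, -1.2, 0.0, -2.5, 4.3, 2.3, 4.5], [-0.9, -1.1, 0.0, 0.6, 4.2, 2.3, 4.5], [-0.8, -1.2, 0.0, 0.6, 4.1, 2.4, 4.5], [-0.9, -1.2, 0.0, 0.7, 4.2, 2.4, 4.5], [-0.8, -1.1, 0.0, 2.2, 4.1, 2.3, 4.5], [-0.8, -1.2, 0.0, 2.3, 4.0, 2.4, 4.5]] end [ 0.5801 -0.0371  0.1037]
[ 0.58007202 -0.03686336  0.10355772]
```

jog_arm([
  [-0.8,-1.2,0,-2.5,4.3,2.3,4.5],
  [-0.9,-1.1,0,0.6,4.2,2.3,4.5],
  [-0.8,-1.2,0,0.6,4.1,2.4,4.5],
  [-0.9,-1.2,0,0.7,4.2,2.4,4.5],
  [-0.8,-1.1,0,2.2,4.1,2.3,4.5],
  [-0.8,-1.2,0,2.3,4.0,2.4,4.5],
  [0,0,0,0,0,0,4.5],
  [0,0,0,0,0,0,4.5],
  [0,0,0,0,0,0,4.5],
])

```text
time: 19.02
position: [0.5818, -0.0395, 0.1056]
tool_rot: [-0.209, 1.438, 0.228]
ft_force: [-0.5, -0.0, -3.2]
grip_width: 0.635
```

```bash
python3 - <<'E'
from h import *
plan([ 0.58696, -0.03484 , 0.04399],Rt(16.4,.12));print(get_state()['ft_force'])
p,Rc=now();im,d=get_image('wrist');np.savez('w17.npz',im=im,d=d,p=p,R=Rc);save('w17',im)
im,d=get_image('scene');save('s17',cv2.resize(im[130:280,200:380],None,fx=4,fy=4,interpolation=cv2.INTER_CUBIC))
E
```

```text
turn deg [-0.14  0.13  0.28] shift cm, tool axes now [ 6.19  0.33 -0.13] in target axes [ 6.19  0.3  -0.11]
[-0.49324659 -0.04988712 -3.23999803]
```

View pics/w17.png

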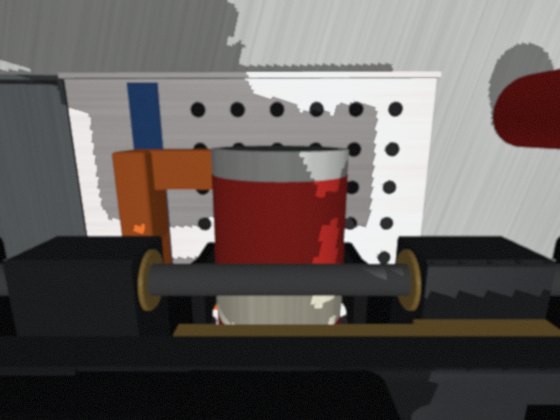

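View pics/s17.png

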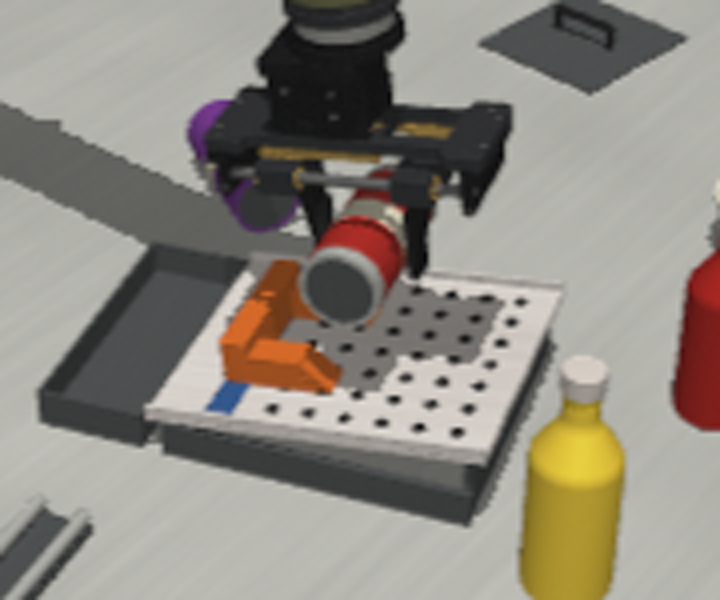

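jog_arm([
  [-0.1,0.1,0.3,2,0.3,0,4.5],
  [0,0,0,2,0,0,4.5],
  [0,0,0,1.2,0,0,4.5],
  [0,0,0,0.4,0,0,4.5],
  [0,0,0,0,0,0,4.5],
  [0,0,0,0,0,0,4.5],
])

```text
time: 19.88
position: [0.5882, -0.033, 0.0507]
tool_rot: [-0.208, 1.438, 0.236]
ft_force: [-0.1, 0.1, -4.6]
grip_width: 0.64
```

```bash
python3 - <<'E'
from h import *
plan([ 0.58696, -0.03484 , 0.04399],Rt(16.4,.12));print(get_state()['ft_force'])
im,d=get_image('scene');save('s18',cv2.resize(im[150:280,210:350],None,fx=5,fy=4.5,interpolation=cv2.INTER_CUBIC))
E
```

```text
turn deg [ 0.1   0.12 -0.03] shift cm, tool axes now [ 0.65 -0.14 -0.25] in target axes [ 0.65 -0.14 -0.25]
[-0.13190843  0.13951038 -4.59821665]
```

View pics/s18.png

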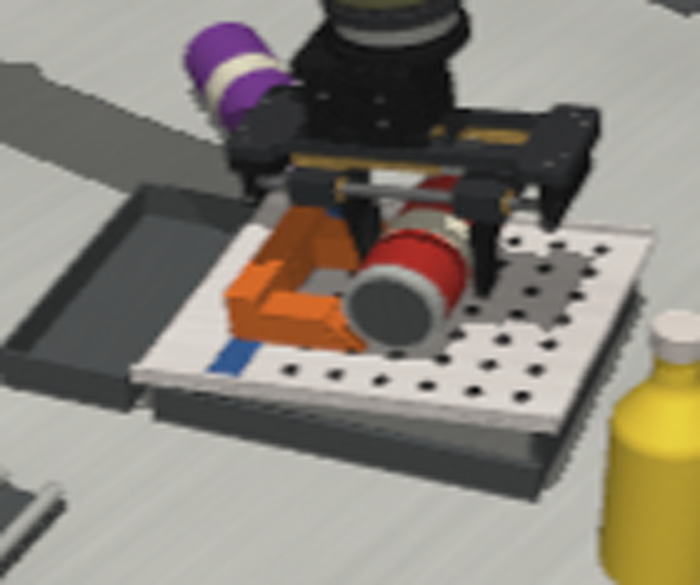

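jog_arm([
  [0,0,0,0.3,-0.1,0,4.5],
  [0,0,0,0.15,0,0,4.5],
  [0,0,0,0,0,0,4.5],
  [0,0,0,0,0,0,4.5],
])

```text
time: 20.42
position: [0.5884, -0.0337, 0.0456]
tool_rot: [-0.208, 1.439, 0.236]
ft_force: [-0.7, -0.6, -2.9]
grip_width: 0.633
```

jog_arm([
  [0,0,0,0.1,0,0,4.5],
  [0,0,0,0,0,0,4.5],
  [0,0,0,0,0,0,4.5],
])

```text
time: 20.8
position: [0.5885, -0.0337, 0.0446]
tool_rot: [-0.208, 1.439, 0.236]
ft_force: [0.3, -0.1, -4.2]
grip_width: 0.643
```

```bash
python3 - <<'E'
from h import *
plan([ 0.58696, -0.03484 , 0.04399],Rt(16.4,.12));print(get_state()['ft_force'],get_state()['torque'])
E
```

```text
turn deg [ 0.1   0.06 -0.06] shift cm, tool axes now [ 0.04 -0.06 -0.19] in target axes [ 0.04 -0.06 -0.19]
[ 0.2612494  -0.05497349 -4.15578663] [-0.09302849  0.12154228 -0.01125152]
```

jog_arm([
  [0,0,0,0.1,0,0,4.5],
  [0,0,0,0,0,0,4.5],
  [0,0,0,0,0,0,4.5],
])

```text
time: 21.18
position: [0.5886, -0.0337, 0.0436]
tool_rot: [-0.208, 1.439, 0.236]
ft_force: [0.2, 0.1, -3.8]
grip_width: 0.636
```

jog_arm([
  [0,0,0,0.08,0,0,4.5],
  [0,0,0,0,0,0,4.5],
  [0,0,0,0,0,0,4.5],
])

```text
time: 21.55
position: [0.5887, -0.0337, 0.0434]
tool_rot: [-0.208, 1.439, 0.236]
ft_force: [-5.2, -0.3, 5.4]
grip_width: 0.638
```

Deck contact. I'll ease off slightly and slide downhill in small steps until the prongs push back.

jog_arm([
  [0,0,0,-0.06,0,-0.2,4.5],
  [0,0,0,0,-0.05,-0.2,4.5],
  [0,0,0,0,0,-0.1,4.5],
  [0,0,0,0,0,0,4.5],
  [0,0,0,0,0,0,4.5],
])

```text
time: 22.18
position: [0.5844, -0.0356, 0.0429]
tool_rot: [-0.208, 1.438, 0.236]
ft_force: [1.9, 0.7, -0.8]
grip_width: 0.633
```

```bash
python3 - <<'E'
from h import *
plan([ 0.58696, -0.03484 , 0.04399],Rt(16.4,.12));s=get_state();print(s['ft_force'],s['torque']);print('deck axes',Rt(16.4,.12).T@s['ft_force'])
im,d=get_image('scene');save('s19',cv2.resize(im[170:250,250:330],None,fx=7,fy=7,interpolation=cv2.INTER_CUBIC))
E
```

```text
turn deg [ 0.1   0.1  -0.05] shift cm, tool axes now [-0.08  0.    0.28] in target axes [-0.08  0.    0.28]
[ 1.85449985  0.65803823 -0.76300934] [ 0.00902372 -0.3704553   0.00860416]
deck axes [0.99273749 0.10766308 1.85936769]
```

View pics/s19.png

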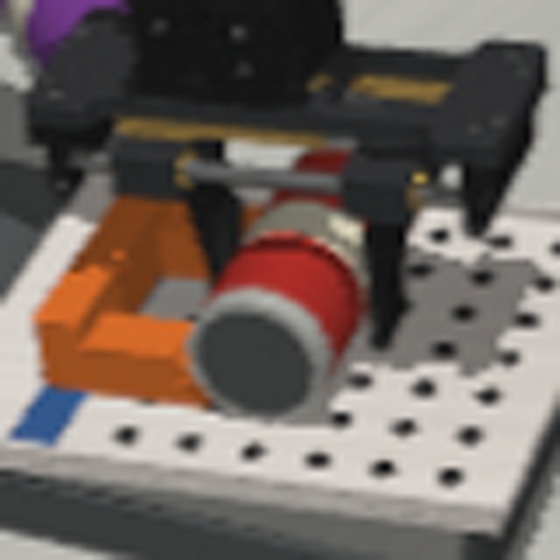

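jog_arm([
  [0,0,0,0,0,-0.1,4.5],
  [0,0,0,0,0,-0.1,4.5],
  [0,0,0,0,0,0,4.5],
  [0,0,0,0,0,0,4.5],
])

```text
time: 22.72
position: [0.5821, -0.0361, 0.0426]
tool_rot: [-0.208, 1.439, 0.236]
ft_force: [2.4, 0.3, -0.6]
grip_width: 0.633
```

jog_arm([
  [0,0,0,0,0,-0.06,4.5],
  [0,0,0,0,0,0,4.5],
  [0,0,0,0,0,0,4.5],
])

```text
time: 23.1
position: [0.5817, -0.0363, 0.0426]
tool_rot: [-0.208, 1.439, 0.236]
ft_force: [2.0, 0.9, 0.4]
grip_width: 0.632
```

```bash
python3 - <<'E'
from h import *
plan([ 0.58696, -0.03484 , 0.04399],Rt(16.4,.12));s=get_state();print(s['torque']);print('deck axes',Rt(16.4,.12).T@s['ft_force'])
E
```

```text
turn deg [ 0.1   0.07 -0.06] shift cm, tool axes now [-0.08 -0.01  0.56] in target axes [-0.08 -0.01  0.56]
[ 0.06962313 -0.40512691 -0.04067469]
deck axes [-0.13463288  0.31329299  2.18343574]
```

jog_arm([
  [0,0,0,0,0,-0.06,4.5],
  [0,0,0,0,0,0,4.5],
  [0,0,0,0,0,0,4.5],
])

```text
time: 23.48
position: [0.5811, -0.0365, 0.0425]
tool_rot: [-0.208, 1.439, 0.236]
ft_force: [2.6, 0.5, -0.8]
grip_width: 0.635
```

jog_arm([
  [0,0,0,0,0,-0.06,4.5],
  [0,0,0,0,0,0,4.5],
  [0,0,0,0,0,0,4.5],
])

```text
time: 23.85
position: [0.5805, -0.0366, 0.0424]
tool_rot: [-0.208, 1.439, 0.236]
ft_force: [2.3, 1.1, -0.8]
grip_width: 0.636
```

```bash
python3 - <<'E'
from h import *
plan([ 0.58696, -0.03484 , 0.04399],Rt(16.4,.12));s=get_state();print(s['torque']);print('deck axes',Rt(16.4,.12).T@s['ft_force'])
p,Rc=now();im,d=get_image('wrist');np.savez('w20.npz',im=im,d=d,p=p,R=Rc);save('w20',im)
im,d=get_image('scene');save('s20',cv2.resize(im[180:240,250:320],None,fx=10,fy=10,interpolation=cv2.INTER_CUBIC))
E
```

```text
turn deg [ 0.1   0.07 -0.06] shift cm, tool axes now [-0.08 -0.01  0.69] in target axes [-0.08 -0.01  0.69]
[ 0.15455947 -0.45318535  0.0373334 ]
deck axes [1.06216658 0.44795872 2.40132139]
```

View pics/w20.png

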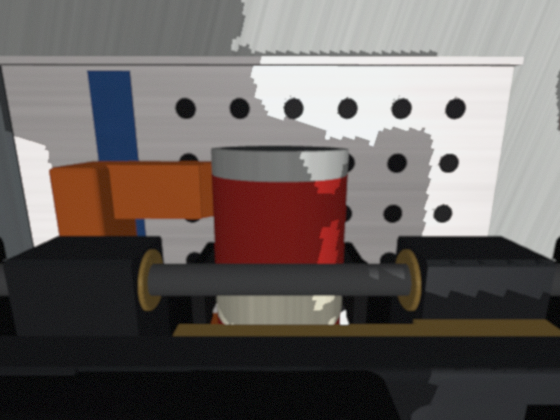

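View pics/s20.png

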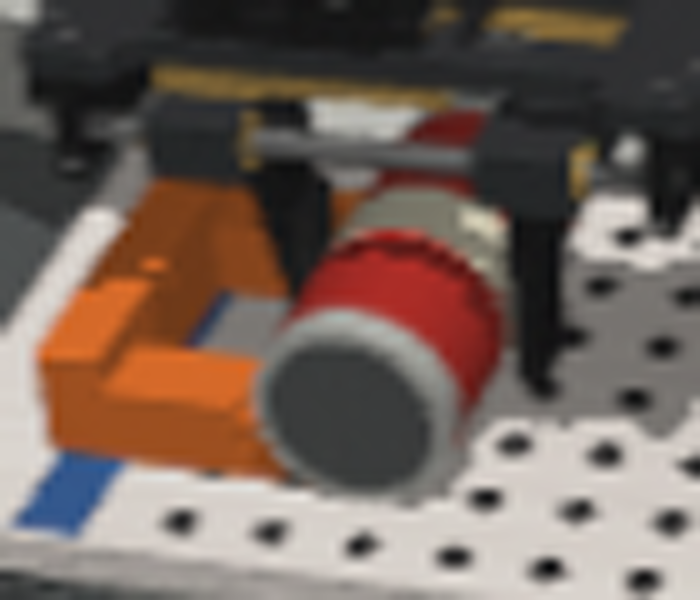

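```bash
python3 - <<'E'
from h import *
im=np.load('w20.npz')['im'];c=cv2.resize(im[60:245,40:240],None,fx=4,fy=3.2,interpolation=cv2.INTER_NEAREST)
for i in range(0,200,20): cv2.putText(c,str(40+i),(i*4,8),0,.35,(0,255,0),1)
save('w20c',c)
hsv=cv2.cvtColor(im,cv2.COLOR_RGB2HSV);b=(hsv[...,0]>100)&(hsv[...,0]<125)&(hsv[...,1]>90);o=(hsv[...,0]>3)&(hsv[...,0]<20)&(hsv[...,1]>140)
for r in (85,110,135,150):
    cc=np.where(b[r,:200])[0];q=onx([[cc.min()-.5,r],[cc.max()+.5,r]],-.004);print('line',q[:,2].round(4),q[:,2].mean().round(4))
for r in (185,200,215,230):
    cc=np.where(o[r,:150])[0];print(r,cc.min(),cc.max(),onx([[cc.min()-.5,r],[cc.max()+.5,r]],-.038)[:,2].round(4))
E
```

```text
line [-0.0917 -0.0721] -0.0819
line [-0.0918 -0.0723] -0.0821
line [-0.0919 -0.0726] -0.0822
line [-0.0919 -0.0723] -0.0821
185 52 149 [-0.0946 -0.0542]
200 55 149 [-0.0944 -0.0548]
215 57 149 [-0.0945 -0.0554]
230 59 135 [-0.0947 -0.0619]
```

View pics/w20c.png

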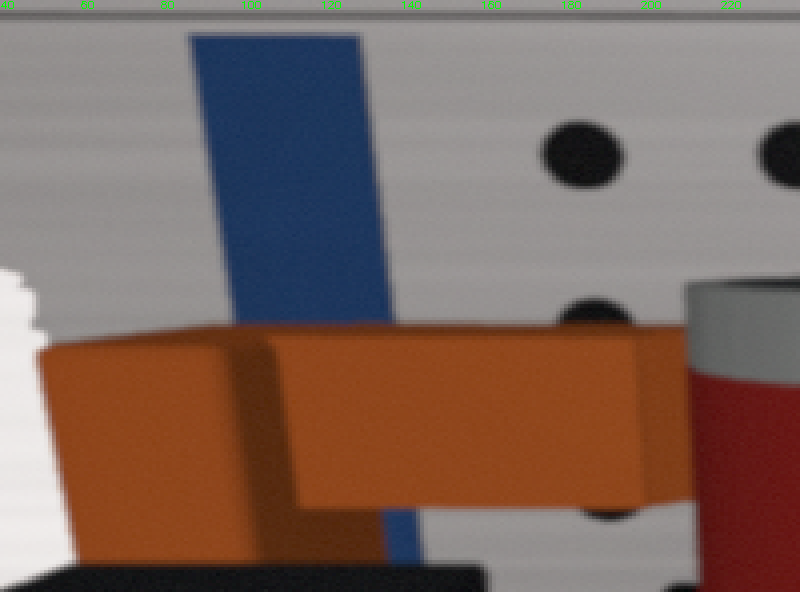

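```bash
python3 - <<'E'
from h import *
a=np.load('s15.npz')['im'];b,_=get_image('scene');np.savez('s21.npz',im=b)
for (y0,y1,x0,x1,n) in [(212,232,252,276,'near bar end'),(225,236,250,262,'line end'),(205,225,300,330,'deck uphill')]:
    t=cv2.resize(a[y0:y1,x0:x1],None,fx=8,fy=8,interpolation=cv2.INTER_CUBIC);w=cv2.resize(b[y0-4:y1+4,x0-4:x1+4],None,fx=8,fy=8,interpolation=cv2.INTER_CUBIC)
    r=cv2.matchTemplate(w,t,cv2.TM_CCOEFF_NORMED);_,v,_,l=cv2.minMaxLoc(r);print(n,v,(np.array(l)-32)/8)
C=np.array([.5034,-.0602,.0375]);RR=Rt(16.4,.12)
print('1mm downhill px',proj('scene',C)-proj('scene',C+RR[:,2]*.001))
save('cmp',np.vstack([cv2.resize(x[195:240,245:315],None,fx=7,fy=6,interpolation=cv2.INTER_CUBIC) for x in (a,b)]))
E
```

```text
near bar end 0.9297391772270203 [-0.5  0. ]
line end 0.9972282648086548 [0. 0.]
deck uphill 0.40718868374824524 [0.125 0.   ]
1mm downhill px [[-0.32583269 -0.03814613]]
```

View pics/cmp.png

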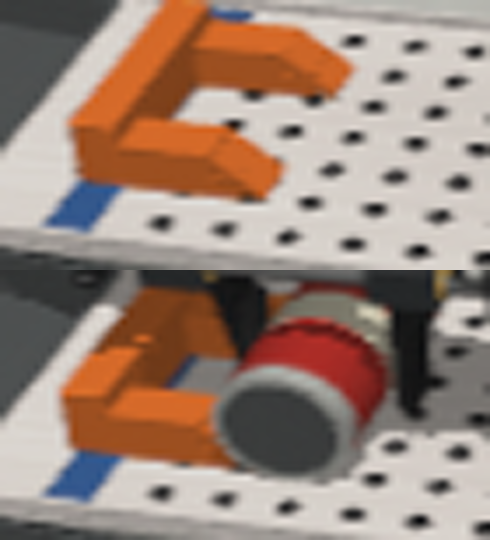

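The scene comparison shows the tin in contact. The slide pushed the chock about 2–3 mm downhill with its bar still parallel to the line, and the deck and prongs now carry most of the tin's weight. I won't push further. Next is a slow release.

jog_arm([
  [0,0,0,0,0,0,5.4],
  [0,0,0,0,0,0,5.6],
  [0,0,0,0,0,0,5.8],
  [0,0,0,0,0,0,6.0],
  [0,0,0,0,0,0,6.2],
  [0,0,0,0,0,0,6.6],
  [0,0,0,0,0,0,7],
  [0,0,0,0,0,0,7],
], squeeze=5)

```text
time: 25.0
position: [0.5804, -0.0367, 0.0423]
tool_rot: [-0.208, 1.439, 0.236]
ft_force: [-0.2, 0.1, 0.3]
grip_width: 0.797
```

```bash
python3 - <<'E'
from h import *
p,Rc=now();im,d=get_image('wrist');np.savez('w22.npz',im=im,d=d,p=p,R=Rc);save('w22',im)
a=np.load('s21.npz')['im'];b,_=get_image('scene')
save('cmp2',np.vstack([cv2.resize(x[180:240,245:325],None,fx=6,fy=5,interpolation=cv2.INTER_CUBIC) for x in (a,b)]))
hsv=cv2.cvtColor(im,cv2.COLOR_RGB2HSV);m=((hsv[...,0]<8)|(hsv[...,0]>170))&(hsv[...,1]>120)
for r in (190,210,230):
    cc=np.where(m[r,180:380])[0]+180;print(r,cc.min(),cc.max(),onx([[cc.min(),r],[cc.max(),r]],-.045)[:,2].mean())
print(get_state()['ft_force'])
E
```

```text
190 213 345 -0.0008545569746573941
210 214 347 -0.0002569655063828745
230 215 344 -0.0006507789426482887
[-0.2673415   0.39583501  0.31283745]
```

View pics/cmp2.png

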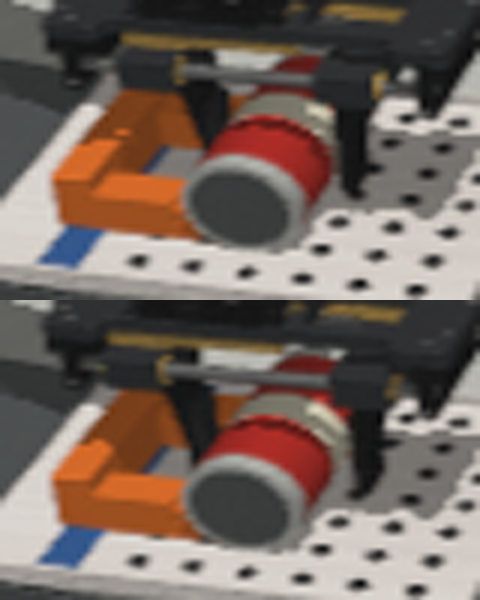

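View pics/w22.png

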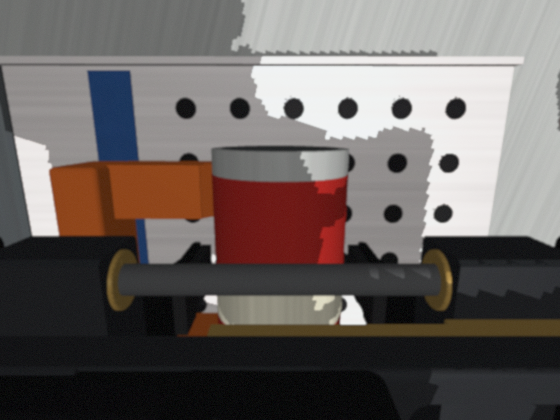

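The tin didn't move on release, so I'll retract straight out.

jog_arm([
  [0,0,0,0,0,0,7.8],
  [0,0,0,0,0,0,7.8],
  [0,0,0,-1.5,0,0,7.8],
  [0,0,0,-3,0,0,7.8],
  [0,0,0,-4,0,0,7.8],
  [0,0,0,-5,0,0,7.8],
  [0,0,0,-3,-6,0,7.8],
  [0,0,0,0,-4,0,7.8],
  [0,0,0,0,0,0,7.8],
  [0,0,0,0,0,0,7.8],
])

```text
time: 26.35
position: [0.5887, -0.1334, 0.2045]
tool_rot: [-0.208, 1.439, 0.237]
ft_force: [-0.4, 0.3, 0.5]
grip_width: 0.899
```

```bash
python3 - <<'E'
from h import *
p,Rc=now();im,d=get_image('wrist');np.savez('w23.npz',im=im,d=d,p=p,R=Rc);save('w23',im)
b,_=get_image('scene');save('s23',cv2.resize(b[170:260,230:350],None,fx=6,fy=6,interpolation=cv2.INTER_CUBIC));print(p,Rc.round(3))
b,_=get_image('top');save('t23',cv2.resize(b[140:260,230:370],None,fx=5,fy=5,interpolation=cv2.INTER_CUBIC))
E
```

```text
[ 0.58874996 -0.1334272   0.204496  ] [[ 0.116 -0.285  0.952]
 [ 0.036  0.959  0.282]
 [-0.993  0.002  0.121]]
```

View pics/w23.png

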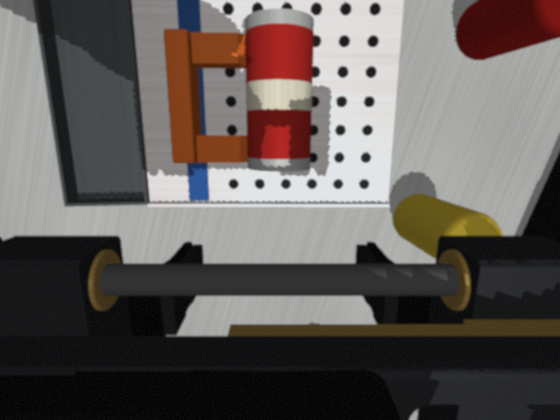

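View pics/s23.png

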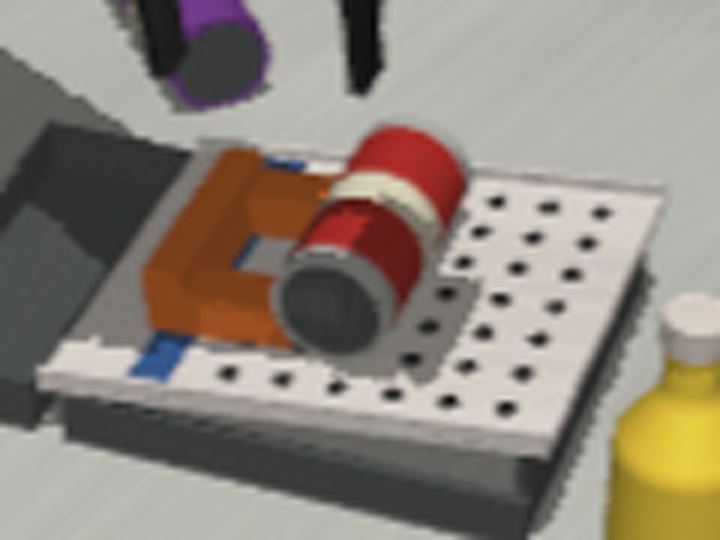

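View pics/t23.png

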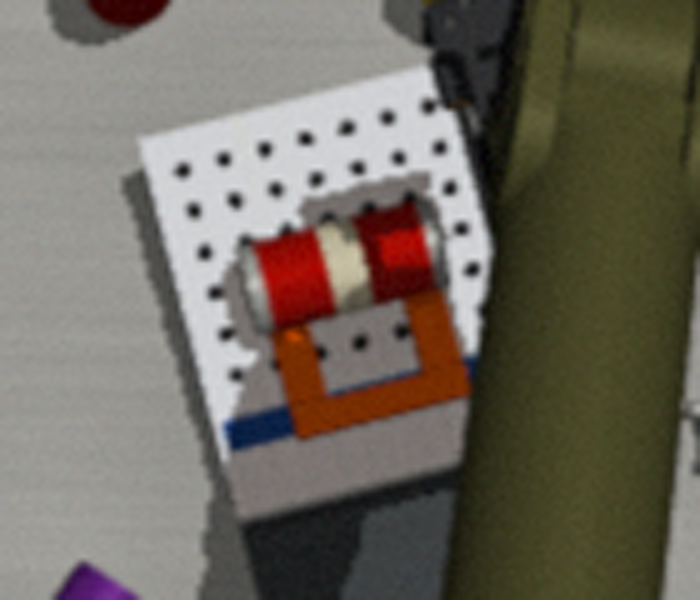

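```bash
python3 - <<'E'
from h import *
w=np.load('w23.npz');im=w['im'];p=w['p'];Rc=w['R'];L=np.array([.505,-.061,.0376])
X=(Rc.T@(L-p))[0];print('X',X)
hsv=cv2.cvtColor(im,cv2.COLOR_RGB2HSV);b=(hsv[...,0]>100)&(hsv[...,0]<125)&(hsv[...,1]>90);o=(hsv[...,0]>3)&(hsv[...,0]<20)&(hsv[...,1]>140)
for r in (5,15,22,175,185,195):
    cc=np.where(b[r,150:250])[0]+150;q=onx([[cc.min()-.5,r],[cc.max()+.5,r]],X);print('line',cc.min(),cc.max(),q[:,1:].round(4).tolist(),q[:,2].mean().round(4))
c=cv2.resize(im[0:210,150:330],None,fx=4,fy=2.85,interpolation=cv2.INTER_NEAREST)
for i in range(0,180,20): cv2.putText(c,str(150+i),(i*4,10),0,.35,(0,255,0),1)
for i in range(0,210,20): cv2.putText(c,str(i),(0,int(i*2.85)+6),0,.35,(0,255,0),1)
save('w23c',c)
for r in (80,100,120,140): 
    cc=np.where(o[r,150:240])[0]+150; print('bar',r,cc.min(),cc.max(),onx([[cc.min()-.5,r],[cc.max()+.5,r]],X-.034)[:,2].round(4))
E
```

```text
X 0.15858412658180046
line 178 198 [[0.1748, -0.091], [0.1748, -0.0724]] -0.0817
line 179 198 [[0.1668, -0.0907], [0.1668, -0.0729]] -0.0818
line 179 199 [[0.1612, -0.0911], [0.1612, -0.0723]] -0.0817
line 188 206 [[0.024, -0.0919], [0.024, -0.0731]] -0.0825
line 190 207 [[0.014, -0.0906], [0.014, -0.0726]] -0.0816
line 190 207 [[0.0039, -0.0912], [0.0039, -0.0731]] -0.0822
bar 80 168 197 [-0.0942 -0.0691]
bar 100 169 198 [-0.0946 -0.0692]
bar 120 171 199 [-0.0942 -0.0693]
bar 140 172 239 [-0.0946 -0.0354]
```

View pics/w23c.png

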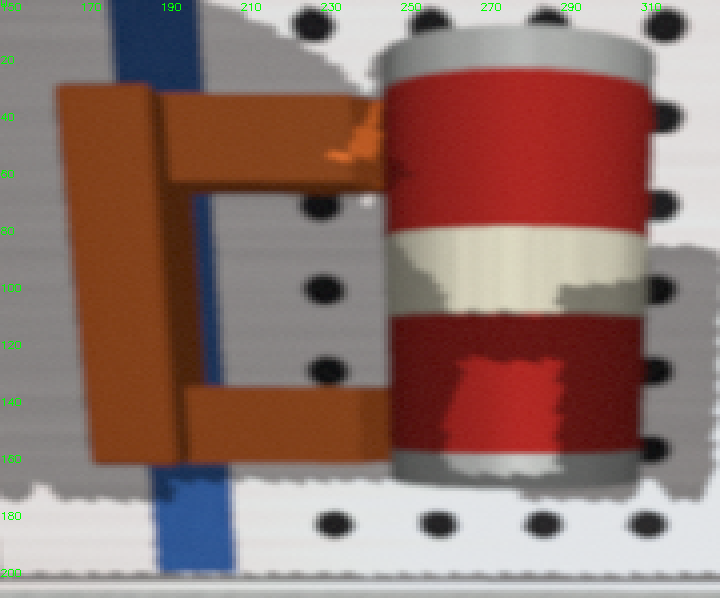

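```bash
python3 - <<'E'
from h import *
X=.1586
bar=onx([[166,29.5],[175,162]],X-.034);band=onx([[279,79.5],[279,109.5]],X-.056)
print('bar y',bar[:,1],bar[:,1].mean(),'band y',band[:,1].mean())
up=onx([[247,30],[248,150]],X-.04)[:,2];print('tin left edge z far/near',up)
a=np.load('scene0.npz')['im'];b,_=get_image('scene');save('final',b)
s=get_state();print(s['time'],s['ft_force'],s['position'])
E
```

```text
bar y [0.14599901 0.03976521] 0.09288211156460723 band y 0.09390316764877285
tin left edge z far/near [-0.02639046 -0.0276468 ]
26.55 [ 0.52471658  0.31720569 -0.28324745] [ 0.58879128 -0.13279783  0.20423837]
```

View pics/final.png

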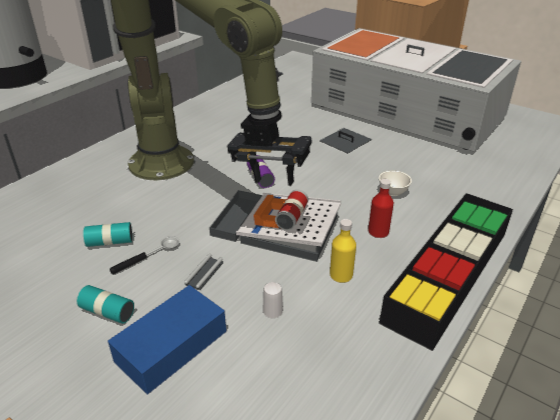

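The final scene view shows the tin at (293,210) resting on the chock. The bottles, bowl, spoon and other bystanders are where they started, and the gripper is clear. I'm handing in.

```bash
python3 -c "
from bench import *
print(close_job())"
```

```text
the job is handed in; nothing more can be done
None
```

The tin is on the drain board, lying on its side against both prongs of the chock, and the job was handed in at about 26.6 s. The one miss is the chock: its bar is not quite centred on the blue line.

- **Chock:** I laid it flat with the prongs uphill, and at placing the bar was within about 0.5 mm of the line. Sliding the tin down to it pushed it downhill. The last wrist picture puts it 2–4 mm below the line, still parallel to it, with the prongs uphill. I left it there because another push would have moved the released tin.
- **Tin:** I lowered it onto the deck uphill of the prongs and slid it down until it touched them. I then let go slowly, and it did not move. The last checks show it about 1 mm off centre on the prongs and square to within about 1°.
- **Contact:** I judged contact from the pictures and from the chock having moved, because the sliding force never rose clearly above about 2.5 N. One wrist measurement, taken while I still held the tin, put it 84 mm from the bar's centre instead of the 81.5 mm expected at contact.
- **First grasp:** It closed on air. The fingertips really sit about 13 mm behind the reported TCP, where the description says 19 mm ahead of it. I measured that offset and allowed for it from then on.

Nothing else in the last scene picture looks moved. The largest force in any move's end reading was about 11 N, and the gripper was clear of everything at hand-in.

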